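# Brush out the filter cups and knock the brush clean

### The arm

A 7-joint arm with a two-finger parallel gripper is mounted at the origin on the work surface. World frame = base frame: x ahead of the robot, y to its left, z up, the work surface at z = 0. Lengths are in mm, angles in rad, forces in N, time in s.
With the tool pointing down it reaches from about 400 to 875 mm from the base axis. Payload 6.5 kg.
Tool frame: the origin (TCP) lies midway between the tips of the shut fingers; the grasp point (between the pads) lies 19 mm behind it (r.grasp_offset is the distance from the TCP to the grasp point, in mm); z points along the fingers, y is the direction in which the jaws open and shut (so a half turn about z gives the same grasp; the last joint's range is limited). The gripper opens to 88 mm and grips with 3 to 60 N. Pads are 18 mm wide; open, the fingers measure 123 mm over their backs; the gripper's body (75 mm by 187 mm) begins 45 mm behind the grasp point.
Start: joints at [1.041, 0.536, -0.004, 1.538, 0.003, 1.067, -0.071], TCP at [290.772, -581.327, 238.716] pointing down, gripper open.
Joint ranges: [-2.7, 2.7], [-0.37, 2.16], [-1.27, 1.26], [0.24, 2.4], [-1.31, 4.45], [0.19, 1.91], [-2.76, 2.76]. Speed limits (rad/s): [2.39, 2.39, 3.14, 3.14, 3.14, 3.14, 3.14].

### API

Orientations are given as a unit quaternion [w, x, y, z].
In Python, from rig import r, eyes gives the robot as it stands.
- The arm moves only by the shell command python3 -m inch 'ROWS' [FORCE]. ROWS is JSON, a list of rows, each an object of numbers: "jaw": the finger opening in cm, from 0 to 8.81; "tx", "ty", "tz": the shift along the tool's x, y, z in cm; "turn": the turn about the tool's z in rad. In form: [{"jaw": .., "tx": .., "ty": .., "tz": .., "turn": ..}, ...]. A call has 1 to 5 rows; each row shifts and turns the commanded pose from where the row before left it, along the tool's axes as they then stand; what a row does not reach is not made up. A row lasts 1/10 s, in which the tool goes at most 50 mm and 8.59 degrees, less where a joint would pass 70% of its speed; a pose out of reach is approached as far as the arm can. A call with a gripper value outside its range is refused whole. The fingers move at their own pace and stop on an object; FORCE is the grip in N (left out, the last holds). Time passes only in rows, so rows that do not move let the fingers close. It gives the time, the measured TCP pose, the force and the opening at its end, in the units of the state.
- r.read_state(): the state, without advancing time (a new reading comes with each control period).
- eyes.get_image(name): name is "side" or "top"; returns (picture, depth): 480x640x3 uint8, red, green, blue; 480x640 float32, mm along the optical axis (not along the pixel's ray), 0 where there is no reading.
- eyes.get_calibration(name): a dict with "fx", "fy", "cx", "cy" (pixels), "R" (3x3) and "t" (3): a world point X has camera coordinates R X + t. Camera axes: x right, y down, z forward; pixel columns grow to the right and rows downward; lengths in mm; the calibration is good to about 2 mm. A picture is of the moment at which its call begins. get_calibration takes no time and is no camera call.
- r.close_job(): hands the job in, once; it reports no verdict.
The state is a dict: "t": time; "joints": joint angles; "joint_velocities": joint speeds; "joint_torque": joint torques, N m; "ee_pos": TCP position; "tcp_rot": TCP orientation; "ft_force": force on the tool from outside, world axes, zero at the start; "ft_torque": the same for the moment, N m; "grip_width": finger opening in mm.
Only numpy, scipy, OpenCV 4.12 (cv2) and the standard library are available. Lean on these libraries where they do the work, as an engineer would, in place of code of your own. Each camera call takes 0.05 s, during which the arm holds its last target.

### The job

Take the long brush from its holder and brush out every filter cup on the bench, one after another, the tallest first and the shortest last: each time run the brush down to the bottom, draw it up to the mouth and run it down to the bottom again. Then stir the brush round in the pot of ceramic blocks until every block has been shifted well away from where it lay (about a block's width), keeping them all in the pot, and stand the brush back in its holder. Stand all the cups upright and flat on the shallow tray, let go of them, and leave the other parts on the bench where they are.

Things in the scene. Friction and masses are not known exactly. Their poses are not given: they have to be found in the camera images.
- brush: long brush, 211 mm, 0.15 kg, loose, standing head down in its holder: white rigid round head 32 mm thick, 75 mm long, flat end; 10 mm steel rod; at the top a grey square grip 18 x 18 mm, 65 mm long, its middle 178 mm from the end of the head. Origin: centre of the flat end of the head; z runs from there to the grip; x and y are square to the grip's faces.
- brush_tip (a point): centre of the flat end of the brush's head (the brush's origin).
- holder: black open square plastic box, fixed: 64 x 64 mm outside, 54 x 54 mm inside, 70 mm high, inner floor 5 mm up, on a 100 x 80 mm foot. The brush stands in it with 11 mm play each side. Origin: centre of its underside, z up.
- cup_tall: the tallest round stainless-steel filter cup, loose, standing open end up: outside diameter 64 mm, wall 3 mm, height 125 mm, floor 6 mm thick, about 0.2 kg. Origin: centre of its underside; z up through its mouth. May be absent. It can be gripped across its 64 mm outside from above, round its rim.
- cup_mid: the middle-sized round stainless-steel filter cup, loose, standing open end up: outside diameter 64 mm, wall 3 mm, height 100 mm, floor 6 mm thick, about 0.2 kg. Origin: centre of its underside; z up through its mouth. May be absent. It can be gripped across its 64 mm outside from above, round its rim.
- cup_short: the shortest round stainless-steel filter cup, loose, standing open end up: outside diameter 64 mm, wall 3 mm, height 75 mm, floor 6 mm thick, about 0.2 kg. Origin: centre of its underside; z up through its mouth. May be absent. It can be gripped across its 64 mm outside from above, round its rim.
- pot: round open steel pot, fixed: outside diameter 164 mm, wall 4 mm, height 60 mm, inner floor 5 mm up, a small bar handle on one side (its +y). It holds the ceramic blocks in one layer, 50 mm from its middle, the middle free; several pushed along the wall together can jam and twist the brush in the grip. Origin: centre of its underside, z up.
- tray: shallow aluminium tray, fixed: 170 mm along its x, 320 mm along its y, floor 4 mm up, rim 4 mm thick and 10 mm high in all. Empty at the start; room for three cups in a row along y. Origin: centre of its underside, z up.
- block0: white ceramic polishing block, a short upright cylinder 28 mm in diameter and 24 mm high, 30 g, smooth and slippery (friction about 0.12), loose in the pot; origin at the centre of its underside. May be absent.
- block1: white ceramic polishing block, a short upright cylinder 28 mm in diameter and 24 mm high, 30 g, smooth and slippery (friction about 0.12), loose in the pot; origin at the centre of its underside. May be absent.
- block2: white ceramic polishing block, a short upright cylinder 28 mm in diameter and 24 mm high, 30 g, smooth and slippery (friction about 0.12), loose in the pot; origin at the centre of its underside. May be absent.
- block3: white ceramic polishing block, a short upright cylinder 28 mm in diameter and 24 mm high, 30 g, smooth and slippery (friction about 0.12), loose in the pot; origin at the centre of its underside. May be absent.
- block4: white ceramic polishing block, a short upright cylinder 28 mm in diameter and 24 mm high, 30 g, smooth and slippery (friction about 0.12), loose in the pot; origin at the centre of its underside. May be absent.
- retainer_a: spare steel retainer plate, a disc 110 mm in diameter, 6 mm thick with a low hub (16 mm high in all), loose, to be left alone; origin: centre of its underside.
- retainer_b: another such retainer plate, to be left alone.
- lid_handle: black plastic lid handle, 110 mm long (its y), 20 mm wide, 24 mm high, loose, to be left alone; origin: centre of its underside.
- locking_peg: steel locking peg, 72 mm long (its x), 12 to 30 mm wide, 14 mm high, loose, to be left alone; origin: centre of its underside.
There are look-alikes about, which are no part of the job. Leave any green look-alike of the holder alone.

How it is judged (in metres and radians):
On the way, in this order (a step that is already met when the one before it is completed fails the run):
1. the brush is down at the bottom of the tall cup (z of brush_tip in the frame of cup_tall between -0.005 and 0.022 m and horizontal distance between brush_tip and cup_tall below 0.03 m), for 0.1 s.
2. the brush has been drawn up past 60 percent of the tall cup's height, above or within its mouth (z of brush_tip in the frame of cup_tall above 0.075 m and horizontal distance between brush_tip and cup_tall below 0.04 m), for 0.1 s.
3. the brush is down at the bottom of the tall cup again (all of step 1), for 0.1 s.
4. the brush is down at the bottom of the middle cup (z of brush_tip in the frame of cup_mid between -0.005 and 0.022 m and horizontal distance between brush_tip and cup_mid below 0.03 m), for 0.1 s.
5. the brush has been drawn up past 60 percent of the middle cup's height, above or within its mouth (z of brush_tip in the frame of cup_mid above 0.06 m and horizontal distance between brush_tip and cup_mid below 0.04 m), for 0.1 s.
6. the brush is down at the bottom of the middle cup again (all of step 4), for 0.1 s.
7. the brush is down at the bottom of the short cup (z of brush_tip in the frame of cup_short between -0.005 and 0.022 m and horizontal distance between brush_tip and cup_short below 0.03 m), for 0.1 s.
8. the brush has been drawn up past 60 percent of the short cup's height, above or within its mouth (z of brush_tip in the frame of cup_short above 0.045 m and horizontal distance between brush_tip and cup_short below 0.04 m), for 0.1 s.
9. the brush is down at the bottom of the short cup again (all of step 7), for 0.1 s.
10. with the brush head down in the pot, every ceramic block in it has been shifted at least 15 mm from where it first lay (horizontal distance between brush_tip and pot below 0.07 m and z of brush_tip in the frame of pot below 0.03 m and distance of each of block0, block1, block2, block3, block4 from where it was at the start of the episode above 0.015 m), for 0.1 s.
At the end, for the whole second after the job is handed in: Every cup stands upright (within 0.12 rad), flat on the tray floor and at rest, its middle within 53 mm (x) and 128 mm (y) of the tray's; the brush stands head down in its holder, within 20 mm of its middle, end under 20 mm up, tilt under 0.35 rad; every block is in the pot (x of cup_tall in the frame of tray between -0.053 and 0.053 m and y of cup_tall in the frame of tray between -0.128 and 0.128 m and z of cup_tall in the frame of tray between -0.005 and 0.012 m and angle between each of cup_tall, cup_mid, cup_short's own z axis and vertical below 0.12 rad and linear speed of each of cup_tall, cup_mid, cup_short, brush below 0.02 m/s and x of cup_mid in the frame of tray between -0.053 and 0.053 m and y of cup_mid in the frame of tray between -0.128 and 0.128 m and z of cup_mid in the frame of tray between -0.005 and 0.012 m and x of cup_short in the frame of tray between -0.053 and 0.053 m and y of cup_short in the frame of tray between -0.128 and 0.128 m and z of cup_short in the frame of tray between -0.005 and 0.012 m and horizontal distance between each of block0, block1, block2, block3, block4 and pot below 0.078 m and z of each of block0, block1, block2, block3, block4 in the frame of pot below 0.055 m and horizontal distance between brush_tip and holder below 0.02 m and z of brush_tip in the frame of holder below 0.02 m and angle between brush's own z axis and vertical below 0.35 rad); the robot touches nothing.
It fails at once if a spare retainer plate was moved more than 40 mm (distance of retainer_a from where it was at the start of the episode above 0.04 m).
It fails at once if a spare retainer plate was moved more than 40 mm (distance of retainer_b from where it was at the start of the episode above 0.04 m).
It fails at once if the lid handle was moved more than 40 mm (distance of lid_handle from where it was at the start of the episode above 0.04 m).
It fails at once if the locking peg was moved more than 40 mm (distance of locking_peg from where it was at the start of the episode above 0.04 m).
Of block0, block1, block2, block3, block4 only 3 to 5 are there at a start; the rules pass over those that are not, and their reading is None.
Of cup_tall, cup_mid, cup_short only 2 to 3 are there at a start; the rules pass over those that are not, and their reading is None.
At some moment in a run one of cup_tall, cup_mid, cup_short may be knocked a few centimetres aside while the robot is not near it.
It also fails if it takes over 210 s, if anything falls off the work surface, if the arm or the gripper's body presses on something with over 40 N, if the wrist force passes 120 N, or if a joint passes its speed limit or range.

## Working session

There is one attempt and no reset: what is moved stays moved. The work goes in short steps, Python scripts to look and compute and a shell command to move; the robot and the scene stay as the last step left them, time stands still between calls to the robot, and variables do not carry over. Pictures are saved under pics/ and viewed, and the job is handed in when it is done.

```bash
ls; mkdir -p pics
cat > h.py <<'E'
import numpy as np, cv2
from rig import r, eyes
def snap(n,f):
    p,d=eyes.get_image(n); cv2.imwrite('pics/'+f+'.png',p[:,:,::-1]); np.save('/tmp/'+f+'_d.npy',d); np.save('/tmp/'+f+'_p.npy',p); return p,d
def ray(n,u,v):
    c=eyes.get_calibration(n); R=np.array(c['R']);t=np.array(c['t']).ravel()
    d=np.array([(u-c['cx'])/c['fx'],(v-c['cy'])/c['fy'],1.]); return -R.T@t, R.T@d
def onz(n,u,v,z):
    o,d=ray(n,u,v); s=(z-o[2])/d[2]; return o+s*d
def cloud(n,d):
    c=eyes.get_calibration(n); R=np.array(c['R']);t=np.array(c['t']).ravel()
    v,u=np.mgrid[0:480,0:640]
    P=np.stack([(u-c['cx'])/c['fx']*d,(v-c['cy'])/c['fy']*d,d],-1)
    W=(P-t)@R; W[d==0]=np.nan; return W
def proj(n,X):
    c=eyes.get_calibration(n); q=np.array(c['R'])@np.array(X)+np.array(c['t']).ravel(); return q[0]/q[2]*c['fx']+c['cx'],q[1]/q[2]*c['fy']+c['cy']
E
python3 - <<'E'
from h import *
s=r.read_state(); print({k:np.round(v,3).tolist() for k,v in s.items()})
for n in('top','side'):
    snap(n,n+'0'); o,d=ray(n,320,240); print(n,o.round(),d.round(2))
print(r.grasp_offset)
E
```

```text
pics
{'t': 0.0, 'joints': [1.041, 0.537, -0.004, 1.539, 0.003, 1.067, -0.071], 'joint_velocities': [-0.0, -0.001, -0.002, -0.001, -0.0, -0.001, 0.001], 'joint_torque': [0.0, -57.098, 0.991, -25.16, -0.056, 0.018, 0.0], 'ee_pos': [290.51, -580.807, 237.854], 'tcp_rot': [-0.001, 0.973, 0.23, -0.0], 'ft_force': [0.839, 0.131, 0.087], 'ft_torque': [0.024, 0.01, 0.049], 'grip_width': 88.262}
top [ 333.  -24. 1280.] [ 0.15 -0.01 -0.99]
side [ 46. 801. 923.] [ 0.37 -0.63 -0.68]
18.700000000000003
```

View pics/top0.png

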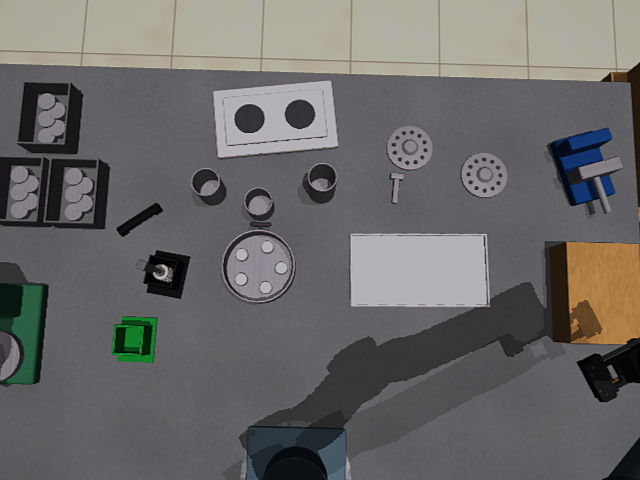

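View pics/side0.png

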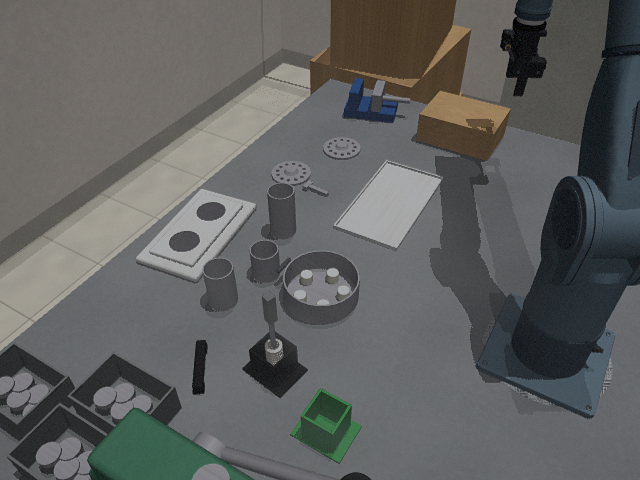

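Top view: cups at about px (208,184), (259,203) and (321,180), and the pot at (258,266) with 5 blocks. The holder with the brush is at (165,273), the tray at (419,270). The side view shows that the right cup is the tall one, the left the mid one and the centre the short one. Next I measure by depth.

```bash
cat >> h.py <<'E'
def circ(P):
    A=np.c_[2*P[:,:2],np.ones(len(P))]; b=(P[:,:2]**2).sum(1); s=np.linalg.lstsq(A,b,rcond=None)[0]; return s[0],s[1],np.sqrt(s[2]+s[0]**2+s[1]**2)
def rim(W,c,h,rad=55,lo=-4,hi=6):
    m=(np.hypot(W[...,0]-c[0],W[...,1]-c[1])<rad)&(W[...,2]>h+lo)&(W[...,2]<h+hi)
    P=W[m]
    if len(P)<6: return None
    for _ in range(4):
        x,y,R=circ(P); e=np.abs(np.hypot(P[:,0]-x,P[:,1]-y)-R); P=P[e<max(3,2*np.median(e))]
    return np.round([x,y,R,len(P),np.median(P[:,2])],1)
E
python3 - <<'E'
from h import *
for n in('top','side'):
    d=np.load(f'/tmp/{n}0_d.npy'); p=np.load(f'/tmp/{n}0_p.npy'); W=cloud(n,d); np.save(f'/tmp/{n}_W.npy',W)
    print(n)
    ini={'tall':(321,170,125),'mid':(206,176,100),'short':(258,195,75),'pot':(258,266,60)}
    for k,(u,v,h) in ini.items():
        c=onz('top',u,v,h); print(k,c.round(),rim(W,c,h,100 if k=='pot' else 50))
    c=onz('top',165,273,70)
    m=(np.hypot(W[...,0]-c[0],W[...,1]-c[1])<110)
    for lo,hi in((60,76),(130,165),(195,230)):
        P=W[m&(W[...,2]>lo)&(W[...,2]<hi)]; print('holder/brush',lo,hi,len(P),P.mean(0).round(1) if len(P) else 0, (P.min(0).round(),P.max(0).round()) if len(P) else 0)
W=np.load('/tmp/top_W.npy')
for u,v in((419,270),(300,400),(450,350)): print(W[v,u].round(1))
p=np.load('/tmp/top0_p.npy').astype(int)
g=p.min(2); m=(g>150).astype(np.uint8); m[:,:345]=0;m[:225]=0;m[312:]=0;m[:,495:]=0
cs=max(cv2.findContours(m,0,2)[0],key=cv2.contourArea); q=cv2.boxPoints(cv2.minAreaRect(cs)); print(q)
for a in q: print(onz('top',*a,8).round(1))
E
```

```text
top
tall [665. -39. 125.] [650.9 -42.9  30.2 123.  124.5]
mid [652. 213. 100.] [639.5 213.2  30.2 126.   99.5]
short [618.  99.  75.] [605.2  98.5  30.3 113.   74.5]
pot [460.  94.  60.] [462.1  94.2  79.5 369.   59.4]
holder/brush 60 76 333 [441.7 302.4  68.7] (array([406., 270.,  60.]), array([478., 342.,  76.]))
holder/brush 130 165 18 [440.  297.6 151.4] (array([432., 293., 131.]), array([446., 302., 163.]))
holder/brush 195 230 115 [440.7 302.8 212.7] (array([431., 293., 195.]), array([451., 316., 220.]))
side
tall [665. -39. 125.] [650.  -39.5  30.  116.  124.1]
mid [652. 213. 100.] [638.3 217.2  30.3 162.   99.3]
short [618.  99.  75.] [604.1 102.1  30.1 124.   74.2]
pot [460.  94.  60.] [460.6  98.3  79.6 446.   59.5]
holder/brush 60 76 630 [438.5 312.9  67.8] (array([404., 275.,  60.]), array([478., 346.,  76.]))
holder/brush 130 165 94 [437.1 311.5 151.7] (array([429., 301., 131.]), array([451., 318., 165.]))
holder/brush 195 230 183 [438.1 310.7 210.1] (array([429., 299., 196.]), array([451., 320., 219.]))
[ 466.2 -274.5    5.6]
[166.5  -6.5   3.6]
[ 284.7 -347.6   -5.7]
[[351. 234.]
 [489. 234.]
 [489. 306.]
 [351. 306.]]
[ 546.4 -114.8    8. ]
[ 555.1 -439.     8. ]
[ 387.  -435.4    8. ]
[ 378.9 -117.4    8. ]
```

Run:
```python
from h import *
p=np.load('/tmp/top0_p.npy'); c=p[120:310,110:330]; cv2.imwrite('pics/z0.png',cv2.resize(c[:,:,::-1],None,fx=3.5,fy=3.0,interpolation=2))
p=np.load('/tmp/side0_p.npy'); c=p[170:400,190:390]; cv2.imwrite('pics/z1.png',cv2.resize(c[:,:,::-1],None,fx=2.6,fy=2.6,interpolation=2))
```

```text
(no output)
```

View pics/z0.png

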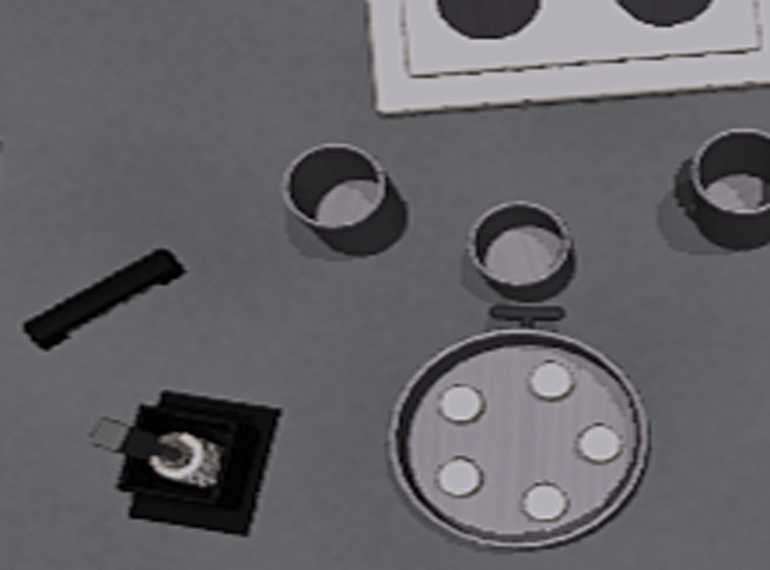

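View pics/z1.png

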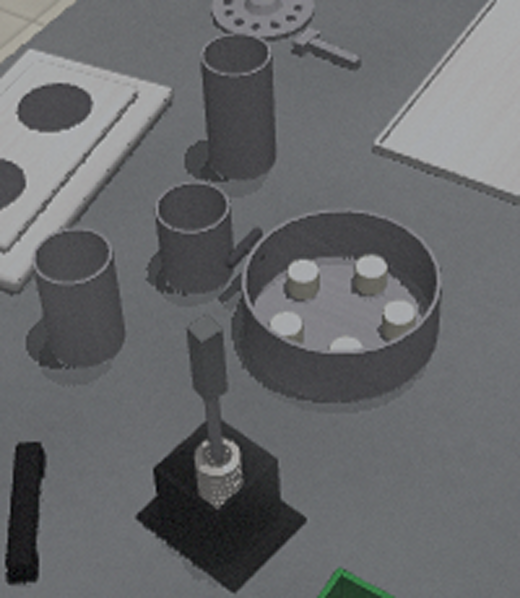

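Run:
```python
from h import *
for n in('top','side'):
    W=np.load(f'/tmp/{n}_W.npy')
    m=(np.hypot(W[...,0]-440,W[...,1]-306)<110)
    P=W[m&(W[...,2]>205)&(W[...,2]<222)]
    v,u=np.where(m&(W[...,2]>150)&(W[...,2]<225)); print(n,'px',u.min(),u.max(),v.min(),v.max())
    rc=cv2.minAreaRect(P[:,:2].astype(np.float32)); print(n,len(P),rc,np.median(P[:,2]))
    P=W[m&(W[...,2]>214)&(W[...,2]<219)]; print(cv2.minAreaRect(P[:,:2].astype(np.float32)),P[:,:2].mean(0))
    P=W[m&(W[...,2]>62)&(W[...,2]<76)]
    rc=cv2.minAreaRect(P[:,:2].astype(np.float32)); print(rc,np.median(P[:,2]))
    # foot dark
    p=np.load(f'/tmp/{n}0_p.npy').astype(int)
    if n=='side': k=p.max(2)<60; 
    else: k=p.max(2)<40
    mm=k&m&(W[...,2]<100); P=W[mm]
    print('foot',cv2.minAreaRect(P[P[:,2]<20][:,:2].astype(np.float32)))
for f,s in (('top0',(230,300,110,210)),('side0',(280,350,225,325))):
    p=np.load(f'/tmp/{f}_p.npy'); c=p[s[0]:s[1],s[2]:s[3]]; cv2.imwrite(f'pics/b_{f}.png',cv2.resize(c[:,:,::-1],None,fx=7,fy=7,interpolation=0))
```

```text
top px 136 155 259 272
top 100 ((441.269287109375, 304.4878234863281), (20.128074645996094, 17.81420135498047), 69.36012268066406) 215.02052618335478
((441.00653076171875, 304.6195373535156), (17.45499038696289, 17.33260154724121), 68.44789123535156) [441.33267164 304.38873734]
((442.47088623046875, 306.190185546875), (65.52698516845703, 63.884342193603516), 80.70930480957031) 68.8520550109609
foot ((442.407958984375, 307.09466552734375), (81.18258666992188, 100.23529052734375), 80.37184143066406)
side px 262 277 291 324
side 131 ((440.26177978515625, 307.9697265625), (19.03815269470215, 19.592906951904297), 71.20280456542969) 215.07812641565263
((440.460693359375, 308.2615966796875), (16.873666763305664, 19.426233291625977), 71.31990051269531) [439.96675565 308.44794182]
((441.4270935058594, 309.60711669921875), (65.41117858886719, 67.30410766601562), 80.57664489746094) 68.9791167466625
foot ((440.619873046875, 309.4474792480469), (81.8516616821289, 101.47265625), 81.19283294677734)
```

View pics/b_top0.png

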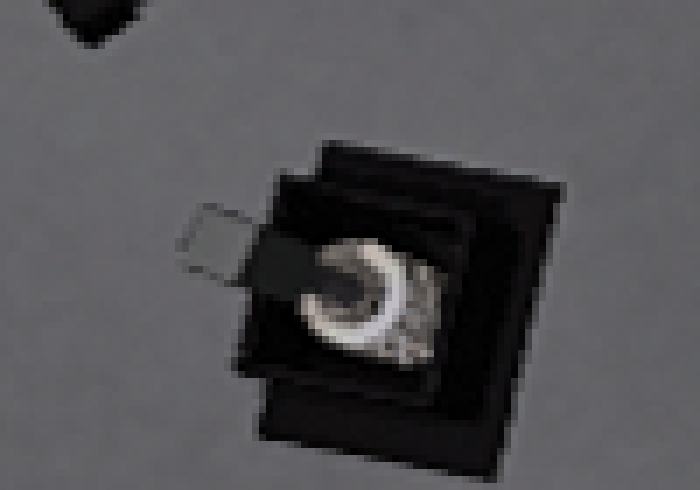

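View pics/b_side0.png

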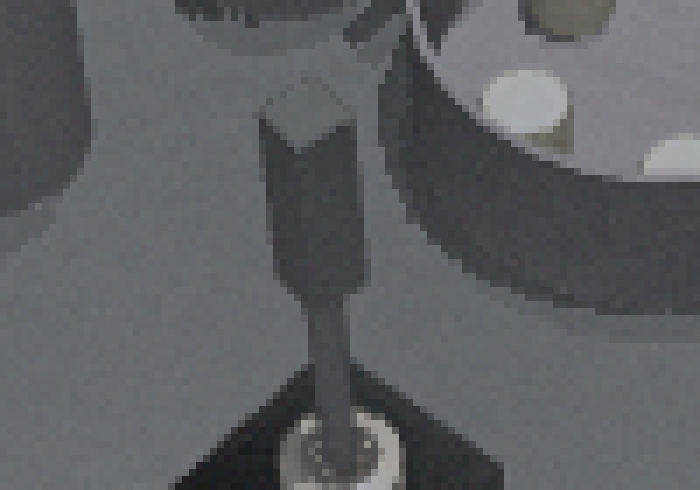

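```bash
cat >> h.py <<'E'
def pose():
    s=r.read_state(); w,x,y,z=s['tcp_rot']
    X=np.array([1-2*(y*y+z*z),2*(x*y+w*z)]); Z=np.array([2*(x*z+w*y),2*(y*z-w*x),1-2*(x*x+y*y)])
    return s,np.degrees(np.arctan2(X[1],X[0])),Z
def go(x=None,y=None,z=None,a=None,fr=None):
    """remaining move in tool axes (cm), turn (rad), at present yaw and at the target yaw"""
    s,A,Z=pose(); e=np.array(s['ee_pos']) if fr is None else np.array(fr,float)
    t=[e[i] if v is None else v for i,v in enumerate((x,y,z))]
    d=np.array(t)-e; aa=A if a is None else a
    turn=-np.radians((aa-A+180)%360-180)
    def f(q): 
        q=np.radians(q); return np.round([(d[0]*np.cos(q)+d[1]*np.sin(q))/10,(d[0]*np.sin(q)-d[1]*np.cos(q))/10,-d[2]/10],2)
    print('t',round(s['t'],1),'at',np.round(s['ee_pos'],1),'yaw',round(A,1),'Z',Z.round(3),'w',round(s['grip_width'],1),'F',np.round(s['ft_force'],1),'| d',d.round(1),'tx,ty,tz',f(A),'turn',round(turn,3),'then',f(aa))
E
python3 -c "
from h import *
go(560,-200,320,70)
go(440.7,306.5,320,70,[560,-200,320])"
```

```text
t 0.1 at [ 290.5 -580.9  237.9] yaw 26.6 Z [-0.001  0.001 -1.   ] w 88.3 F [ 0.7 -0.  -0.6] | d [269.5 380.9  82.1] tx,ty,tz [ 41.14 -22.    -8.21] turn -0.758 then [45.   12.3  -8.21]
t 0.1 at [ 290.5 -580.9  237.9] yaw 26.6 Z [-0.001  0.001 -1.   ] w 88.3 F [ 0.7 -0.  -0.6] | d [-119.3  506.5    0. ] tx,ty,tz [ 11.99 -50.64  -0.  ] turn -0.758 then [ 43.52 -28.53  -0.  ]
```

```bash
python3 -m inch '[{"jaw":8.8,"tz":-1.5,"turn":-0.14},{"jaw":8.8,"tz":-1.5,"turn":-0.14},{"jaw":8.8,"tz":-1.5,"turn":-0.14},{"jaw":8.8,"tz":-1.5,"turn":-0.14},{"jaw":8.8,"tz":-1.5,"turn":-0.14}]' 40; python3 -c "
from h import *
go(560,-200,320,70)"
```

```text
t 0.1 at [ 290.5 -580.9  237.9] yaw 26.6 Z [-0.001  0.001 -1.   ] w 88.3 F [ 0.7 -0.  -0.6] | d [269.5 380.9  82.1] tx,ty,tz [ 41.14 -22.    -8.21] turn -0.758 then [45.   12.3  -8.21]invalid input
```

```bash
python3 -m inch '[{"jaw":8.8,"tx":0,"ty":0,"tz":-1.5,"turn":-0.14},{"jaw":8.8,"tx":0,"ty":0,"tz":-1.5,"turn":-0.14},{"jaw":8.8,"tx":0,"ty":0,"tz":-1.5,"turn":-0.14},{"jaw":8.8,"tx":0,"ty":0,"tz":-1.5,"turn":-0.14},{"jaw":8.8,"tx":0,"ty":0,"tz":-1.5,"turn":-0.14}]' 40; python3 -c "
from h import *
go(560,-200,320,70)"
```

```text
t: 0.6
ee_pos: [290.6, -581.0, 313.8]
tcp_rot: [-0.001, 0.834, 0.552, 0.0]
ft_force: [0.1, -0.6, 0.5]
grip_width: 88.0
t 0.6 at [ 290.6 -581.   313.8] yaw 67.0 Z [-0.001  0.001 -1.   ] w 88.0 F [ 0.1 -0.6  0.5] | d [269.4 381.    6.2] tx,ty,tz [45.6   9.92 -0.62] turn -0.052 then [45.02 12.29 -0.62]
```

```bash
python3 -m inch '[{"jaw":8.8,"tx":4.5,"ty":1.2,"tz":-0.6,"turn":-0.052},{"jaw":8.8,"tx":4.5,"ty":1.2,"tz":0,"turn":0},{"jaw":8.8,"tx":4.5,"ty":1.2,"tz":0,"turn":0},{"jaw":8.8,"tx":4.5,"ty":1.2,"tz":0,"turn":0},{"jaw":8.8,"tx":4.5,"ty":1.2,"tz":0,"turn":0}]' ;python3 -m inch '[{"jaw":8.8,"tx":4.5,"ty":1.2,"tz":0,"turn":0},{"jaw":8.8,"tx":4.5,"ty":1.2,"tz":0,"turn":0},{"jaw":8.8,"tx":4.5,"ty":1.2,"tz":0,"turn":0},{"jaw":8.8,"tx":4.5,"ty":1.2,"tz":0,"turn":0},{"jaw":8.8,"tx":4.5,"ty":1.2,"tz":0,"turn":0}]'; python3 -c "
from h import *
go(440.7,306.5,320,70)"
```

```text
t: 1.1
ee_pos: [427.7, -390.9, 319.5]
tcp_rot: [-0.0, 0.821, 0.571, -0.0]
ft_force: [0.2, -0.7, 0.2]
grip_width: 87.8
t: 1.6
ee_pos: [562.2, -200.9, 319.4]
tcp_rot: [-0.0, 0.821, 0.571, -0.0]
ft_force: [0.5, -0.3, -0.3]
grip_width: 88.3
t 1.6 at [ 562.2 -200.9  319.4] yaw 69.6 Z [-0.001 -0.    -1.   ] w 88.3 F [ 0.5 -0.3 -0.3] | d [-121.5  507.4    0.6] tx,ty,tz [ 43.35 -29.04  -0.06] turn -0.006 then [ 43.53 -28.77  -0.06]
```

```bash
python3 -m inch '[{"jaw":8.8,"tx":3.6,"ty":-2.4,"tz":0,"turn":-0.006},{"jaw":8.8,"tx":3.6,"ty":-2.4,"tz":0,"turn":0},{"jaw":8.8,"tx":3.6,"ty":-2.4,"tz":0,"turn":0},{"jaw":8.8,"tx":3.6,"ty":-2.4,"tz":0,"turn":0},{"jaw":8.8,"tx":3.6,"ty":-2.4,"tz":0,"turn":0}]' ;python3 -m inch '[{"jaw":8.8,"tx":3.6,"ty":-2.4,"tz":0,"turn":0},{"jaw":8.8,"tx":3.6,"ty":-2.4,"tz":0,"turn":0},{"jaw":8.8,"tx":3.6,"ty":-2.4,"tz":0,"turn":0},{"jaw":8.8,"tx":3.6,"ty":-2.4,"tz":0,"turn":0},{"jaw":8.8,"tx":3.6,"ty":-2.4,"tz":0,"turn":0}]'; python3 -m inch '[{"jaw":8.8,"tx":3.6,"ty":-2.4,"tz":0,"turn":0},{"jaw":8.8,"tx":2,"ty":-1.4,"tz":0,"turn":0},{"jaw":8.8,"tx":0,"ty":0,"tz":0,"turn":0}]'; python3 -c "
from h import *
snap('top','t1');snap('side','s1')
go(440.7,306.5,163,70)"
```

```text
t: 2.1
ee_pos: [509.7, 9.2, 319.4]
tcp_rot: [-0.0, 0.819, 0.574, -0.0]
ft_force: [0.6, 0.6, -0.1]
grip_width: 88.2
t: 2.6
ee_pos: [458.6, 219.2, 319.5]
tcp_rot: [0.0, 0.819, 0.573, -0.0]
ft_force: [0.2, -0.8, -0.1]
grip_width: 87.6
t: 2.9
ee_pos: [440.7, 287.4, 319.6]
tcp_rot: [-0.001, 0.817, 0.576, 0.0]
ft_force: [0.4, 0.4, 0.3]
grip_width: 87.7
t 3.0 at [442.8 283.1 319.3] yaw 70.0 Z [-0.001 -0.001 -1.   ] w 88.1 F [ 0.7 -0.4 -0.4] | d [  -2.1   23.4 -156.3] tx,ty,tz [ 2.13 -1.   15.63] turn 0.001 then [ 2.13 -1.   15.63]
```

View pics/t1.png

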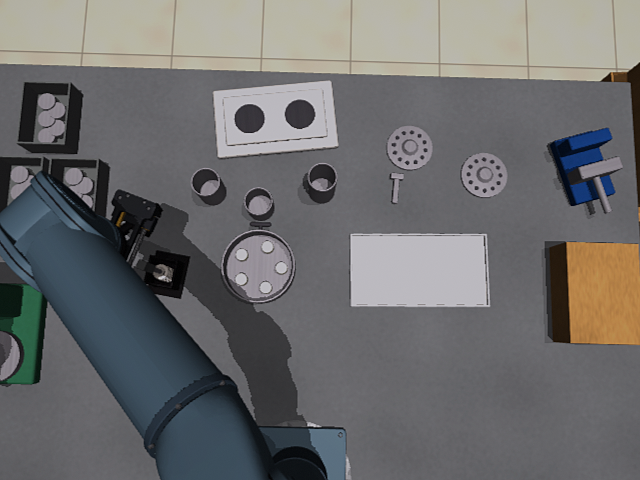

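View pics/s1.png

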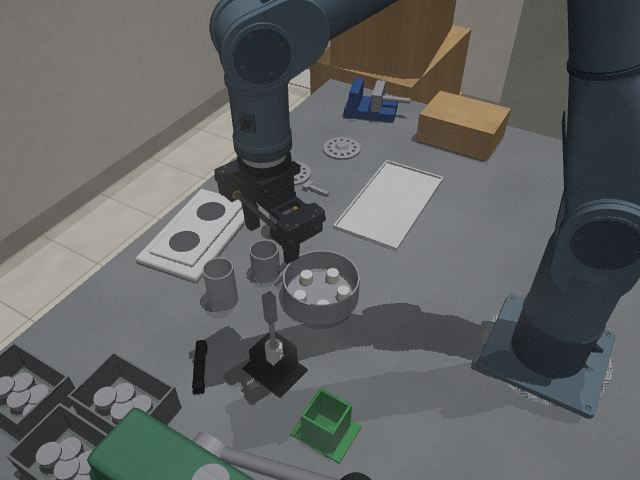

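The gripper is above and just short of the brush. In the side view the fingertip shows at about (292,258), and the brush is untouched at (270,310).

```bash
python3 -c "
from h import *
e=np.array(r.read_state()['ee_pos']); y=np.array([np.sin(np.radians(70)),-np.cos(np.radians(70)),0])
for n in('top','side'):
  print(n,[np.round(proj(n,e+k*y*44),1) for k in(-1,0,1)])
p=np.load('/tmp/s1_p.npy')[180:300,210:350]; cv2.imwrite('pics/f1.png',cv2.resize(p[:,:,::-1],None,fx=5,fy=5,interpolation=2))
p=np.load('/tmp/t1_p.npy')[180:300,80:220]; cv2.imwrite('pics/f2.png',cv2.resize(p[:,:,::-1],None,fx=5,fy=5,interpolation=2))
for n,f in(('top','t1'),('side','s1')):
  W=cloud(n,np.load(f'/tmp/{f}_d.npy')); m=(np.hypot(W[...,0]-e[0],W[...,1]-e[1])<120)&(W[...,2]>300)&(W[...,2]<345)
  P=W[m]; k=(P-e)@y; 
  X=np.array([y[1],-y[0],0]); X=-X
  for s in(-1,1):
    Q=P[(s*k>20)]; 
    if len(Q): print(n,s,len(Q),'ty',((Q-e)@y).min().round(1),((Q-e)@y).max().round(1),'tx',((Q-e)@X).min().round(1),((Q-e)@X).max().round(1),'z',Q[:,2].min().round(1))
"
```

```text
top [array([125.4, 280.8]), array([135.8, 257.3]), array([146.1, 234.2])]
side [array([288. , 256.9]), array([271.3, 241.9]), array([255.5, 227.8])]
top 1 34 ty 41.3 52.1 tx -9.2 11.0 z 318.1
side -1 146 ty -62.2 -45.2 tx -9.6 12.6 z 320.0
side 1 174 ty 39.4 56.5 tx -8.3 12.7 z 319.1
```

View pics/f1.png

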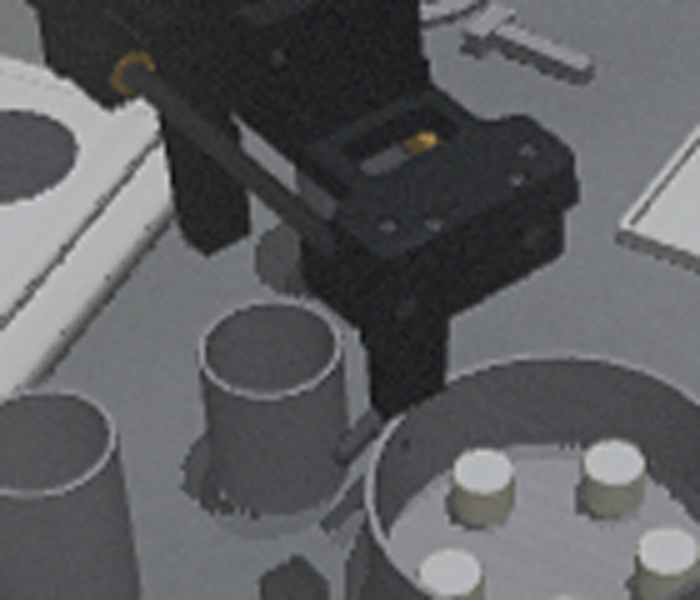

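View pics/f2.png

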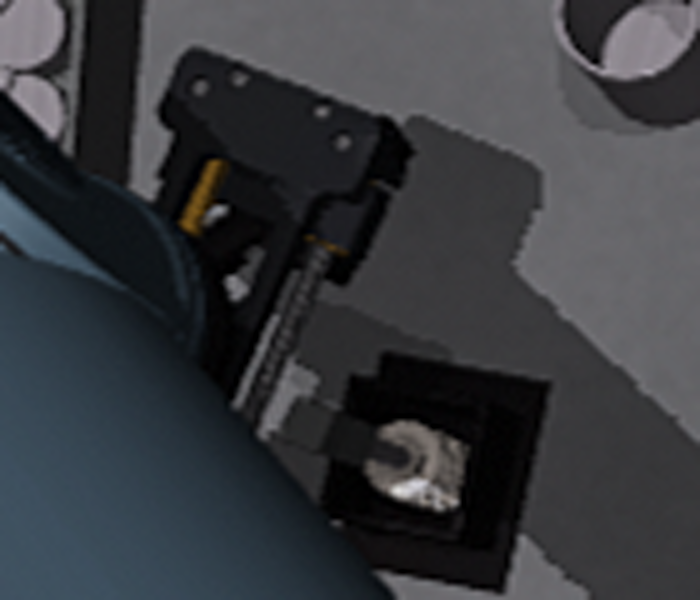

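```bash
python3 -m inch '[{"jaw":8.8,"tx":1.0,"ty":-0.4,"tz":0,"turn":0},{"jaw":8.8,"tx":1.0,"ty":-0.4,"tz":0,"turn":0},{"jaw":8.8,"tx":0,"ty":0,"tz":2.5,"turn":0},{"jaw":8.8,"tx":0,"ty":0,"tz":2.5,"turn":0}]' ; python3 -c "
from h import *
go(442,305,164,70)"
```

```text
t: 3.4
ee_pos: [442.8, 305.9, 269.7]
tcp_rot: [-0.0, 0.819, 0.573, 0.001]
ft_force: [-0.7, -0.8, -0.7]
grip_width: 88.2
t 3.4 at [442.8 305.9 269.7] yaw 70.0 Z [ 0.002  0.001 -1.   ] w 88.2 F [-0.7 -0.8 -0.7] | d [  -0.8   -0.9 -105.7] tx,ty,tz [-0.11 -0.05 10.57] turn -0.0 then [-0.11 -0.05 10.57]
```

```bash
python3 -m inch '[{"jaw":8.8,"tx":-0.1,"ty":0,"tz":2.5,"turn":0},{"jaw":8.8,"tx":0,"ty":0,"tz":2.5,"turn":0},{"jaw":8.8,"tx":0,"ty":0,"tz":2.5,"turn":0},{"jaw":8.8,"tx":0,"ty":0,"tz":2.5,"turn":0},{"jaw":8.8,"tx":0,"ty":0,"tz":0.6,"turn":0}]' 40; python3 -c "
from h import *
go(442,305,164,70)"; python3 -m inch '[{"jaw":1.0,"tx":0,"ty":0,"tz":0,"turn":0},{"jaw":1.0,"tx":0,"ty":0,"tz":0,"turn":0},{"jaw":1.0,"tx":0,"ty":0,"tz":0,"turn":0},{"jaw":1,"tx":0,"ty":0,"tz":0,"turn":0},{"jaw":1,"tx":0,"ty":0,"tz":0,"turn":0}]' 40;python3 -m inch '[{"jaw":1.0,"tx":0,"ty":0,"tz":0,"turn":0},{"jaw":1.0,"tx":0,"ty":0,"tz":0,"turn":0},{"jaw":1.0,"tx":0,"ty":0,"tz":0,"turn":0},{"jaw":1,"tx":0,"ty":0,"tz":0,"turn":0},{"jaw":1,"tx":0,"ty":0,"tz":0,"turn":0}]' 60
```

```text
t: 3.9
ee_pos: [440.8, 303.1, 161.3]
tcp_rot: [-0.0, 0.819, 0.573, -0.002]
ft_force: [-1.1, -0.9, -1.0]
grip_width: 88.0
t 3.9 at [440.8 303.1 161.3] yaw 70.0 Z [-0.004 -0.002 -1.   ] w 88.0 F [-1.1 -0.9 -1. ] | d [1.2 1.9 2.7] tx,ty,tz [ 0.22  0.05 -0.27] turn -0.0 then [ 0.22  0.05 -0.27]
t: 4.4
ee_pos: [442.2, 304.3, 164.4]
tcp_rot: [0.0, 0.819, 0.574, 0.001]
ft_force: [-0.5, -0.4, 0.4]
grip_width: 49.8
t: 4.9
ee_pos: [441.7, 304.1, 163.6]
tcp_rot: [-0.0, 0.819, 0.574, -0.0]
ft_force: [0.1, -0.0, -0.9]
grip_width: 17.5
```

```bash
python3 -m inch '[{"jaw":1,"tx":0,"ty":0,"tz":-2,"turn":0},{"jaw":1.0,"tx":0,"ty":0,"tz":-4,"turn":0},{"jaw":1.0,"tx":0,"ty":0,"tz":-4,"turn":0},{"jaw":1,"tx":0,"ty":0,"tz":-4,"turn":0},{"jaw":1,"tx":0,"ty":0,"tz":-2,"turn":0}]' 60; python3 -c "
from h import *
snap('top','t2');snap('side','s2')
go(651.5,-42.5,322,70)"
```

```text
t: 5.4
ee_pos: [442.5, 304.9, 327.0]
tcp_rot: [0.0, 0.819, 0.574, 0.002]
ft_force: [0.1, 0.3, -2.3]
grip_width: 17.5
t 5.5 at [442.9 305.2 326.4] yaw 70.0 Z [ 0.005  0.003 -1.   ] w 17.7 F [-0.3  0.6 -1.8] | d [ 208.6 -347.7   -4.4] tx,ty,tz [-25.54  31.49   0.44] turn -0.0 then [-25.54  31.49   0.44]
```

View pics/s2.png

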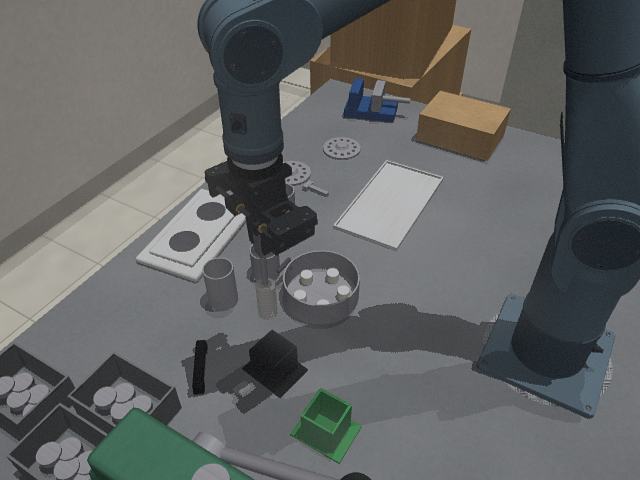

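The brush is out of the holder, head at about (267,298), hanging vertical.

```bash
python3 -m inch '[{"jaw":1,"tx":-2.5,"ty":3.1,"tz":0,"turn":0},{"jaw":1.0,"tx":-2.5,"ty":3.1,"tz":0,"turn":0},{"jaw":1.0,"tx":-2.5,"ty":3.1,"tz":0,"turn":0},{"jaw":1,"tx":-2.5,"ty":3.1,"tz":0,"turn":0},{"jaw":1,"tx":-2.5,"ty":3.1,"tz":0,"turn":0}]' 60;  python3 -m inch '[{"jaw":1,"tx":-2.5,"ty":3.1,"tz":0,"turn":0},{"jaw":1.0,"tx":-2.5,"ty":3.1,"tz":0,"turn":0},{"jaw":1.0,"tx":-2.5,"ty":3.1,"tz":0,"turn":0},{"jaw":1,"tx":-2.5,"ty":3.1,"tz":0,"turn":0},{"jaw":1,"tx":-1.5,"ty":1.8,"tz":0,"turn":0}]' 60; python3 -m inch '[{"jaw":1,"tx":-1.4,"ty":1.7,"tz":0,"turn":0},{"jaw":1.0,"tx":0,"ty":0,"tz":0,"turn":0},{"jaw":1.0,"tx":0,"ty":0,"tz":0,"turn":0}]' 60; python3 -c "
from h import *
snap('top','t3');snap('side','s3')
go(651.5,-42.5,322,70)"
```

```text
t: 6.0
ee_pos: [544.5, 131.7, 321.5]
tcp_rot: [-0.0, 0.819, 0.574, -0.002]
ft_force: [-0.3, 0.8, -1.7]
grip_width: 17.8
t: 6.5
ee_pos: [639.1, -27.2, 320.6]
tcp_rot: [-0.0, 0.82, 0.572, -0.002]
ft_force: [0.6, 0.6, -1.6]
grip_width: 17.8
t: 6.8
ee_pos: [649.2, -41.6, 321.6]
tcp_rot: [-0.001, 0.819, 0.574, -0.001]
ft_force: [0.0, 0.1, -2.0]
grip_width: 17.2
t 6.9 at [649.3 -40.2 322.7] yaw 70.1 Z [-0.002  0.001 -1.   ] w 17.8 F [-0.4  0.6 -2.1] | d [ 2.2 -2.3 -0.7] tx,ty,tz [-0.14  0.29  0.07] turn 0.002 then [-0.14  0.29  0.07]
```

View pics/s3.png

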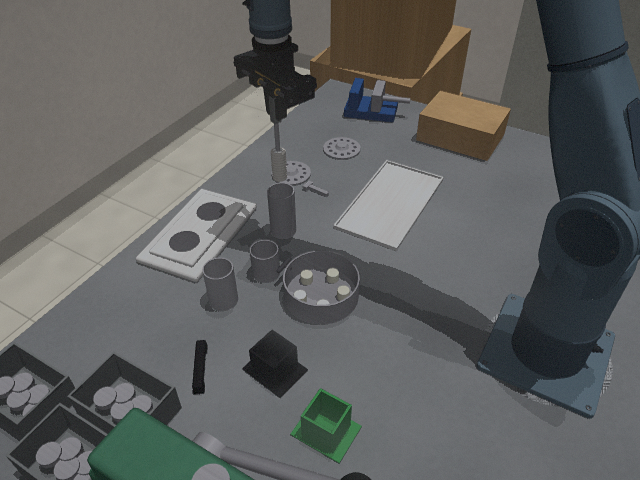

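View pics/t3.png

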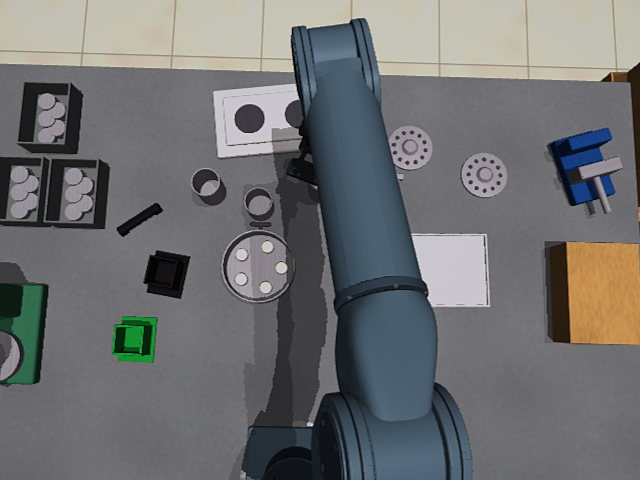

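The brush is above the tall cup, head bottom at about (279,180) and cup mouth at (281,190). I check the relative offset in the side cloud.

```bash
cat >> h.py <<'E'
def rel(f,e,h):
    """side view: brush head axis and cup rim, same camera"""
    W=cloud('side',np.load(f'/tmp/{f}_d.npy')); 
    m=(np.hypot(W[...,0]-e[0]+2,W[...,1]-e[1]-2.6)<40)&(W[...,2]>e[2]-157)&(W[...,2]<e[2]-95)
    P=W[m]; print('head n',len(P),'mean',P.mean(0).round(1),'z',P[:,2].min().round(1))
    o=ray('side',0,0)[0]; dv=P.mean(0)[:2]-o[:2]; dv/=np.linalg.norm(dv); n=np.array([-dv[1],dv[0]])
    k=P[:,:2]@n; mid=(np.percentile(k,2)+np.percentile(k,98))/2; near=np.percentile(P[:,:2]@dv,5)
    c=mid*n+(near+16)*dv; print('head axis',c.round(1),'width',np.ptp(k).round(1))
    if h: print('rim',rim(W,(e[0]-2,e[1]+2.6),h,55))
E
python3 -c "
from h import *
rel('s3',[649.3,-40.2,322.7],125)
rel('s2',[442.9,305.2,326.4],0)"
```

```text
head n 339 mean [642.  -27.9 197.3] z 166.1
head axis [648.1 -36.2] width 33.0
rim [649.9 -39.4  30.3 123.  124. ]
head n 482 mean [437.3 317.2 204. ] z 171.2
head axis [443.5 309.7] width 33.2
```

```bash
python3 -m inch '[{"jaw":1,"tx":-0.2,"ty":0.3,"tz":1,"turn":0},{"jaw":1.0,"tx":0,"ty":0,"tz":2,"turn":0},{"jaw":1.0,"tx":0,"ty":0,"tz":3,"turn":0},{"jaw":1,"tx":0,"ty":0,"tz":3,"turn":0}]' 60; python3 -c "
from h import *
go(651.5,-42.5,171,70)"
```

```text
t: 7.3
ee_pos: [652.0, -44.2, 232.4]
tcp_rot: [0.0, 0.819, 0.574, 0.0]
ft_force: [0.3, 0.4, -1.7]
grip_width: 17.9
t 7.3 at [652.  -44.2 232.4] yaw 70.1 Z [ 0.001 -0.    -1.   ] w 17.9 F [ 0.3  0.4 -1.7] | d [ -0.5   1.7 -61.4] tx,ty,tz [ 0.15 -0.11  6.14] turn 0.001 then [ 0.15 -0.11  6.14]
```

```bash
python3 -m inch '[{"jaw":1,"tx":0.1,"ty":0,"tz":3,"turn":0},{"jaw":1.0,"tx":0,"ty":0,"tz":2,"turn":0},{"jaw":1.0,"tx":0,"ty":0,"tz":1,"turn":0},{"jaw":1,"tx":0,"ty":0,"tz":0,"turn":0},{"jaw":1,"tx":0,"ty":0,"tz":0,"turn":0}]' 60; python3 -c "
from h import *
snap('side','s4')
go(651.5,-42.5,171,70)"
```

```text
t: 7.8
ee_pos: [653.1, -43.6, 174.6]
tcp_rot: [0.0, 0.819, 0.574, 0.001]
ft_force: [0.3, -1.2, -0.5]
grip_width: 17.4
t 7.8 at [653.4 -43.7 175. ] yaw 70.0 Z [ 0.002  0.    -1.   ] w 17.6 F [ 0.3  0.3 -2.6] | d [-1.9  1.2 -4. ] tx,ty,tz [ 0.05 -0.22  0.4 ] turn 0.0 then [ 0.05 -0.22  0.4 ]
```

View pics/s4.png

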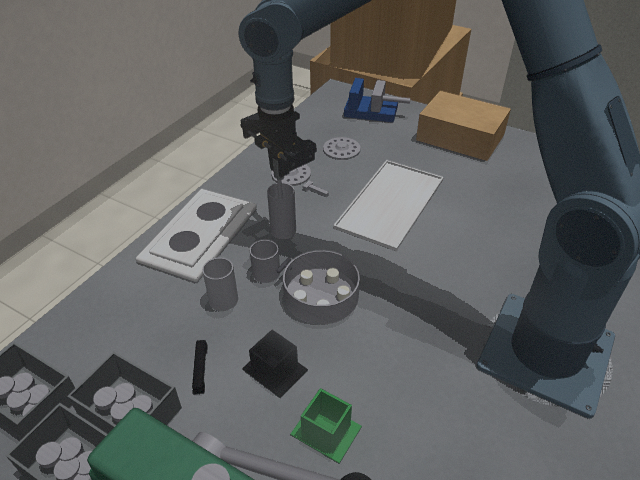

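The brush is well down in the tall cup at (281,190). I go 4 mm lower, hold, draw up 9 cm, then go down again.

```bash
python3 -m inch '[{"jaw":1,"tx":0,"ty":-0.2,"tz":0.4,"turn":0},{"jaw":1.0,"tx":0,"ty":0,"tz":0,"turn":0},{"jaw":1.0,"tx":0,"ty":0,"tz":0,"turn":0},{"jaw":1,"tx":0,"ty":0,"tz":0,"turn":0}]' 60; python3 -m inch '[{"jaw":1,"tx":0,"ty":0,"tz":-3,"turn":0},{"jaw":1.0,"tx":0,"ty":0,"tz":-3,"turn":0},{"jaw":1.0,"tx":0,"ty":0,"tz":-3,"turn":0},{"jaw":1,"tx":0,"ty":0,"tz":0,"turn":0},{"jaw":1,"tx":0,"ty":0,"tz":0,"turn":0}]' 60; python3 -c "
from h import *
go(651.5,-42.5,171,70)"
```

```text
t: 8.25
ee_pos: [650.8, -43.3, 170.0]
tcp_rot: [0.0, 0.819, 0.574, 0.0]
ft_force: [-0.3, -0.1, -0.9]
grip_width: 17.3
t: 8.75
ee_pos: [650.8, -43.3, 259.9]
tcp_rot: [0.0, 0.819, 0.574, 0.0]
ft_force: [-0.4, 0.9, -2.0]
grip_width: 17.3
t 8.8 at [650.8 -43.3 259.9] yaw 70.0 Z [ 0.001 -0.    -1.   ] w 17.3 F [-0.4  0.9 -2. ] | d [  0.7   0.8 -88.9] tx,ty,tz [0.1  0.04 8.89] turn 0.0 then [0.1  0.04 8.89]
```

```bash
python3 -m inch '[{"jaw":1,"tx":0,"ty":0,"tz":0,"turn":0},{"jaw":1.0,"tx":0,"ty":0,"tz":3,"turn":0},{"jaw":1.0,"tx":0,"ty":0,"tz":3,"turn":0},{"jaw":1,"tx":0,"ty":0,"tz":3,"turn":0},{"jaw":1,"tx":0,"ty":0,"tz":0,"turn":0}]' 60; python3 -m inch '[{"jaw":1,"tx":0,"ty":0,"tz":0,"turn":0},{"jaw":1.0,"tx":0,"ty":0,"tz":0,"turn":0},{"jaw":1.0,"tx":0,"ty":0,"tz":0,"turn":0},{"jaw":1,"tx":0,"ty":0,"tz":0,"turn":0}]' 60; python3 -c "
from h import *
go(651.5,-42.5,322,70)"
```

```text
t: 9.25
ee_pos: [648.4, -43.4, 165.4]
tcp_rot: [-0.002, 0.819, 0.574, -0.003]
ft_force: [0.5, -0.2, -1.8]
grip_width: 17.5
t: 9.65
ee_pos: [650.9, -43.2, 170.3]
tcp_rot: [0.0, 0.819, 0.574, 0.0]
ft_force: [0.2, 0.6, -2.1]
grip_width: 17.4
t 9.7 at [650.9 -43.2 170.3] yaw 70.0 Z [ 0.001 -0.    -1.   ] w 17.4 F [ 0.2  0.6 -2.1] | d [  0.6   0.7 151.7] tx,ty,tz [  0.09   0.03 -15.17] turn 0.0 then [  0.09   0.03 -15.17]
```

```bash
python3 -m inch '[{"jaw":1,"tx":0,"ty":0,"tz":-2.2,"turn":0},{"jaw":1.0,"tx":0,"ty":0,"tz":-3,"turn":0},{"jaw":1.0,"tx":0,"ty":0,"tz":-4,"turn":0},{"jaw":1,"tx":0,"ty":0,"tz":-4,"turn":0},{"jaw":1,"tx":0,"ty":0,"tz":-2,"turn":0}]' 60; python3 -c "
from h import *
snap('top','t5')
W=cloud('top',np.load('/tmp/t5_d.npy'))
print(rim(W,(640,214),100,60),rim(W,(605,98),75,60))
go(640,214,320,70)"
```

```text
t: 10.15
ee_pos: [652.0, -43.0, 326.3]
tcp_rot: [0.002, 0.819, 0.574, 0.002]
ft_force: [0.5, 0.4, -1.3]
grip_width: 17.8
[639.5 213.3  30.4 131.   99. ] [605.3  98.4  30.3 117.   74.1]
t 10.2 at [653.  -42.9 328.6] yaw 70.0 Z [ 0.009 -0.    -1.   ] w 17.7 F [ 1.7 -0.   1.5] | d [-13.  256.9  -8.6] tx,ty,tz [ 23.7  -10.01   0.86] turn -0.0 then [ 23.7  -10.01   0.86]
```

```bash
python3 -m inch '[{"jaw":1,"tx":3,"ty":-1.2,"tz":0,"turn":0},{"jaw":1.0,"tx":4,"ty":-1.7,"tz":0,"turn":0},{"jaw":1.0,"tx":4,"ty":-1.7,"tz":0,"turn":0},{"jaw":1,"tx":4,"ty":-1.7,"tz":0,"turn":0},{"jaw":1,"tx":4,"ty":-1.7,"tz":0,"turn":0}]' 60;  python3 -m inch '[{"jaw":1,"tx":3,"ty":-1.2,"tz":0,"turn":0},{"jaw":1.0,"tx":1.7,"ty":-0.8,"tz":0,"turn":0},{"jaw":1.0,"tx":0,"ty":0,"tz":0,"turn":0},{"jaw":1,"tx":0,"ty":0,"tz":0,"turn":0},{"jaw":1,"tx":0,"ty":0,"tz":0,"turn":0}]' 60; python3 -c "
from h import *
snap('side','s6')
rel('s6',r.read_state()['ee_pos'],100)
go(640,214,171,70)"
```

```text
t: 10.7
ee_pos: [639.8, 164.1, 320.9]
tcp_rot: [-0.0, 0.819, 0.574, -0.0]
ft_force: [1.2, -0.4, -1.8]
grip_width: 17.7
t: 11.2
ee_pos: [638.6, 210.7, 321.4]
tcp_rot: [0.001, 0.82, 0.572, -0.0]
ft_force: [-0.1, 1.3, -2.2]
grip_width: 17.9
head n 408 mean [631.  221.7 196.6] z 165.1
head axis [638.4 214.4] width 32.8
rim [638.2 217.2  30.4 159.   99.1]
t 11.2 at [638.5 210.9 321.5] yaw 69.8 Z [ 0.    -0.002 -1.   ] w 17.6 F [ 0.  -0.5 -1.7] | d [   1.5    3.1 -150.5] tx,ty,tz [ 0.34  0.03 15.05] turn -0.003 then [ 0.34  0.03 15.05]
```

View pics/s6.png

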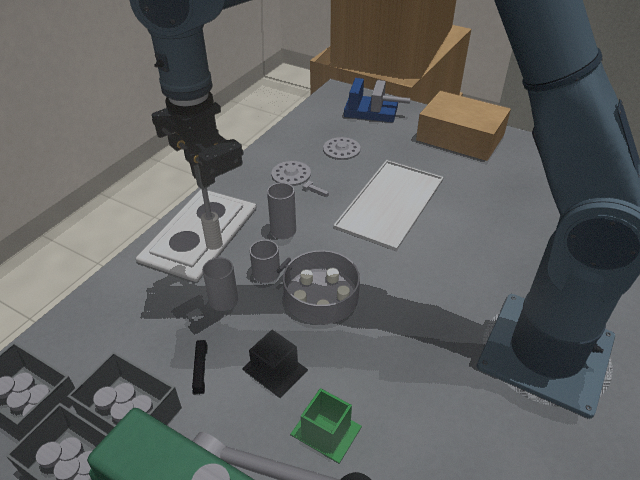

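The head bottom is at about (212,247), above the mid cup's mouth at (219,268), and the relative offset is about 3 mm in y. I go down.

```bash
python3 -m inch '[{"jaw":1,"tx":0.3,"ty":0,"tz":1,"turn":0},{"jaw":1.0,"tx":0,"ty":0,"tz":3,"turn":0},{"jaw":1.0,"tx":0,"ty":0,"tz":4,"turn":0},{"jaw":1,"tx":0,"ty":0,"tz":4,"turn":0},{"jaw":1,"tx":0,"ty":0,"tz":2,"turn":0}]' 60; python3 -m inch '[{"jaw":1,"tx":0,"ty":0,"tz":0.6,"turn":0},{"jaw":1.0,"tx":0,"ty":0,"tz":0.4,"turn":0},{"jaw":1.0,"tx":0,"ty":0,"tz":0,"turn":0},{"jaw":1,"tx":0,"ty":0,"tz":0,"turn":0},{"jaw":1,"tx":0,"ty":0,"tz":0,"turn":0}]' 60; python3 -c "
from h import *
go(640,214,171,70)"
```

```text
t: 11.75
ee_pos: [636.9, 214.6, 177.0]
tcp_rot: [-0.0, 0.819, 0.573, -0.003]
ft_force: [-1.1, -0.1, -1.0]
grip_width: 17.5
t: 12.25
ee_pos: [639.5, 216.8, 173.0]
tcp_rot: [0.0, 0.819, 0.574, 0.001]
ft_force: [-0.3, 0.5, -2.6]
grip_width: 17.2
t 12.2 at [639.5 216.8 173. ] yaw 70.0 Z [ 0.002  0.001 -1.   ] w 17.2 F [-0.3  0.5 -2.6] | d [ 0.5 -2.8 -2. ] tx,ty,tz [-0.25  0.15  0.2 ] turn 0.0 then [-0.25  0.15  0.2 ]
```

```bash
python3 -m inch '[{"jaw":1,"tx":-0.2,"ty":0.1,"tz":0.2,"turn":0},{"jaw":1.0,"tx":0,"ty":0,"tz":0,"turn":0},{"jaw":1.0,"tx":0,"ty":0,"tz":0,"turn":0},{"jaw":1,"tx":0,"ty":0,"tz":0,"turn":0}]' 60; python3 -m inch '[{"jaw":1,"tx":0,"ty":0,"tz":-3,"turn":0},{"jaw":1.0,"tx":0,"ty":0,"tz":-2.5,"turn":0},{"jaw":1.0,"tx":0,"ty":0,"tz":-2,"turn":0},{"jaw":1,"tx":0,"ty":0,"tz":0,"turn":0},{"jaw":1,"tx":0,"ty":0,"tz":0,"turn":0}]' 60;python3 -m inch '[{"jaw":1,"tx":0,"ty":0,"tz":0,"turn":0},{"jaw":1.0,"tx":0,"ty":0,"tz":2.5,"turn":0},{"jaw":1.0,"tx":0,"ty":0,"tz":2.5,"turn":0},{"jaw":1,"tx":0,"ty":0,"tz":2.5,"turn":0},{"jaw":1,"tx":0,"ty":0,"tz":0,"turn":0}]' 60; python3 -m inch '[{"jaw":1,"tx":0,"ty":0,"tz":0,"turn":0},{"jaw":1.0,"tx":0,"ty":0,"tz":0,"turn":0},{"jaw":1.0,"tx":0,"ty":0,"tz":0,"turn":0},{"jaw":1,"tx":0,"ty":0,"tz":0,"turn":0}]' 60; python3 -c "
from h import *
go(640,214,320,70)"
```

```text
t: 12.65
ee_pos: [639.1, 214.3, 169.8]
tcp_rot: [-0.0, 0.819, 0.574, 0.0]
ft_force: [0.1, 0.4, -2.2]
grip_width: 17.3
t: 13.15
ee_pos: [638.9, 214.2, 244.2]
tcp_rot: [0.0, 0.819, 0.574, -0.0]
ft_force: [-0.3, -0.2, -1.9]
grip_width: 17.1
t: 13.65
ee_pos: [636.7, 213.2, 165.5]
tcp_rot: [-0.001, 0.819, 0.574, -0.003]
ft_force: [-0.9, -0.7, -1.6]
grip_width: 16.9
t: 14.05
ee_pos: [639.4, 214.4, 170.6]
tcp_rot: [0.0, 0.819, 0.574, 0.001]
ft_force: [0.0, 0.2, -2.1]
grip_width: 17.5
t 14.1 at [639.4 214.4 170.6] yaw 70.0 Z [ 0.001  0.    -1.   ] w 17.5 F [ 0.   0.2 -2.1] | d [  0.6  -0.4 149.4] tx,ty,tz [ -0.02   0.07 -14.94] turn 0.0 then [ -0.02   0.07 -14.94]
```

```bash
python3 -m inch '[{"jaw":1,"tx":0,"ty":0,"tz":-2.2,"turn":0},{"jaw":1.0,"tx":0,"ty":0,"tz":-3,"turn":0},{"jaw":1.0,"tx":0,"ty":0,"tz":-4,"turn":0},{"jaw":1,"tx":0,"ty":0,"tz":-3,"turn":0},{"jaw":1,"tx":0,"ty":0,"tz":-1,"turn":0}]' 60; python3 -c "
from h import *
snap('top','t7')
W=cloud('top',np.load('/tmp/t7_d.npy'))
print(rim(W,(640,214),100,60),rim(W,(605,98),75,60),rim(W,(651,-43),125,60))
go(606,99,171,70)"
```

```text
t: 14.55
ee_pos: [640.5, 215.2, 306.0]
tcp_rot: [0.001, 0.819, 0.574, 0.003]
ft_force: [0.1, 0.3, -1.6]
grip_width: 17.3
None [605.3  98.4  30.3  94.   74.2] [650.9 -42.9  30.2 124.  124.5]
t 14.6 at [640.3 215.  305.6] yaw 70.0 Z [ 0.005  0.002 -1.   ] w 17.7 F [ 0.2  0.7 -0.7] | d [ -34.3 -116.  -134.6] tx,ty,tz [-12.08   0.74  13.46] turn -0.0 then [-12.08   0.74  13.46]
```

```bash
python3 -m inch '[{"jaw":1,"tx":-2.5,"ty":0.2,"tz":0,"turn":0},{"jaw":1.0,"tx":-3.5,"ty":0.2,"tz":0,"turn":0},{"jaw":1.0,"tx":-3.5,"ty":0.2,"tz":0,"turn":0},{"jaw":1,"tx":-2.5,"ty":0.1,"tz":0,"turn":0},{"jaw":1,"tx":0,"ty":0,"tz":0,"turn":0}]' 60;  python3 -m inch '[{"jaw":1,"tx":0,"ty":0,"tz":0,"turn":0},{"jaw":1.0,"tx":0,"ty":0,"tz":0,"turn":0}]' 60; python3 -c "
from h import *
snap('side','s8')
rel('s8',r.read_state()['ee_pos'],75)
go(606,99,171,70)"
```

```text
t: 15.1
ee_pos: [603.5, 93.6, 299.7]
tcp_rot: [0.001, 0.821, 0.571, -0.002]
ft_force: [-0.0, -0.4, -1.7]
grip_width: 17.5
t: 15.3
ee_pos: [604.2, 100.5, 300.9]
tcp_rot: [-0.001, 0.819, 0.574, -0.0]
ft_force: [0.1, 0.0, -1.4]
grip_width: 17.6
head n 361 mean [597.4 112.7 176.4] z 144.3
head axis [603.5 105.2] width 33.0
rim [603.8 102.2  30.5 138.   74. ]
t 15.3 at [604.3 100.7 301.1] yaw 70.1 Z [-0.001  0.001 -1.   ] w 17.4 F [ 0.2 -0.  -2. ] | d [   1.7   -1.7 -130.1] tx,ty,tz [-0.1   0.22 13.01] turn 0.002 then [-0.1   0.22 13.01]
```

View pics/s8.png

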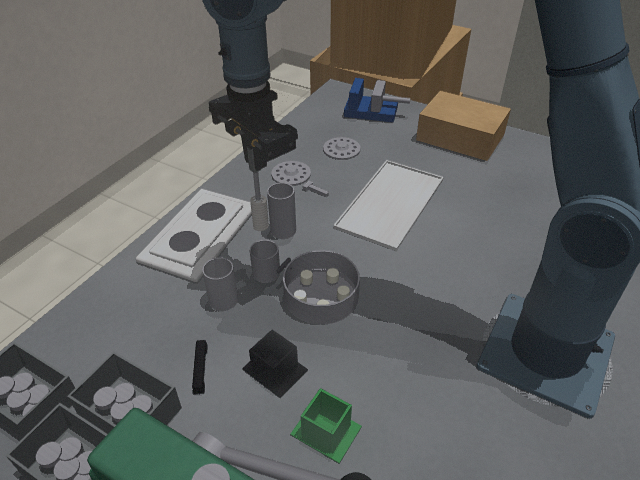

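The head (260,213) is above the short cup (265,248), offset about 2–3 mm. Next it goes down, up, down.

```bash
python3 -m inch '[{"jaw":1,"tx":-0.2,"ty":0.2,"tz":1,"turn":0},{"jaw":1.0,"tx":0,"ty":0,"tz":3,"turn":0},{"jaw":1.0,"tx":0,"ty":0,"tz":4,"turn":0},{"jaw":1,"tx":0,"ty":0,"tz":3,"turn":0},{"jaw":1,"tx":0,"ty":0,"tz":1.2,"turn":0}]' 60; python3 -m inch '[{"jaw":1,"tx":0,"ty":0,"tz":0.6,"turn":0},{"jaw":1.0,"tx":0,"ty":0,"tz":0,"turn":0},{"jaw":1.0,"tx":0,"ty":0,"tz":0,"turn":0},{"jaw":1,"tx":0,"ty":0,"tz":0,"turn":0},{"jaw":1,"tx":0,"ty":0,"tz":0,"turn":0}]' 60; python3 -c "
from h import *
go(606,99,171,70)"
```

```text
t: 15.85
ee_pos: [603.6, 96.4, 175.7]
tcp_rot: [-0.001, 0.819, 0.574, -0.003]
ft_force: [-0.5, 0.0, -1.8]
grip_width: 18.0
t: 16.35
ee_pos: [606.4, 96.6, 174.8]
tcp_rot: [0.0, 0.819, 0.574, 0.001]
ft_force: [0.1, 0.5, -1.9]
grip_width: 17.4
t 16.4 at [606.4  96.6 174.8] yaw 70.0 Z [ 0.002  0.    -1.   ] w 17.4 F [ 0.1  0.5 -1.9] | d [-0.4  2.4 -3.8] tx,ty,tz [ 0.21 -0.12  0.38] turn -0.0 then [ 0.21 -0.12  0.38]
```

```bash
python3 -m inch '[{"jaw":1,"tx":0.2,"ty":-0.1,"tz":0.4,"turn":0},{"jaw":1.0,"tx":0,"ty":0,"tz":0,"turn":0},{"jaw":1.0,"tx":0,"ty":0,"tz":0,"turn":0},{"jaw":1,"tx":0,"ty":0,"tz":0,"turn":0}]' 60; python3 -m inch '[{"jaw":1,"tx":0,"ty":0,"tz":-2,"turn":0},{"jaw":1.0,"tx":0,"ty":0,"tz":-2,"turn":0},{"jaw":1.0,"tx":0,"ty":0,"tz":-2,"turn":0},{"jaw":1,"tx":0,"ty":0,"tz":0,"turn":0},{"jaw":1,"tx":0,"ty":0,"tz":0,"turn":0}]' 60;python3 -m inch '[{"jaw":1,"tx":0,"ty":0,"tz":0,"turn":0},{"jaw":1.0,"tx":0,"ty":0,"tz":2,"turn":0},{"jaw":1.0,"tx":0,"ty":0,"tz":2,"turn":0},{"jaw":1,"tx":0,"ty":0,"tz":2,"turn":0},{"jaw":1,"tx":0,"ty":0,"tz":0,"turn":0}]' 60; python3 -m inch '[{"jaw":1,"tx":0,"ty":0,"tz":0,"turn":0},{"jaw":1.0,"tx":0,"ty":0,"tz":0,"turn":0},{"jaw":1.0,"tx":0,"ty":0,"tz":0,"turn":0},{"jaw":1,"tx":0,"ty":0,"tz":0,"turn":0}]' 60; python3 -c "
from h import *
go(462.4,95,300,70)"
```

```text
t: 16.75
ee_pos: [605.5, 98.7, 169.7]
tcp_rot: [-0.0, 0.819, 0.574, -0.0]
ft_force: [0.0, -0.9, -1.9]
grip_width: 17.5
t: 17.25
ee_pos: [605.5, 98.6, 229.4]
tcp_rot: [0.0, 0.819, 0.574, 0.0]
ft_force: [-0.1, 0.3, -2.8]
grip_width: 17.4
t: 17.75
ee_pos: [602.8, 98.0, 165.8]
tcp_rot: [-0.001, 0.819, 0.574, -0.003]
ft_force: [-0.3, -0.5, -2.0]
grip_width: 17.8
t: 18.15
ee_pos: [606.0, 98.9, 170.5]
tcp_rot: [0.0, 0.819, 0.574, 0.001]
ft_force: [-0.8, 0.1, -1.3]
grip_width: 17.7
t 18.1 at [606.   98.9 170.5] yaw 70.0 Z [ 0.001  0.    -1.   ] w 17.7 F [-0.8  0.1 -1.3] | d [-143.6   -3.9  129.5] tx,ty,tz [ -5.27 -13.36 -12.95] turn 0.0 then [ -5.27 -13.36 -12.95]
```

```bash
python3 -m inch '[{"jaw":1,"tx":0,"ty":0,"tz":-2.5,"turn":0},{"jaw":1.0,"tx":0,"ty":0,"tz":-3.5,"turn":0},{"jaw":1.0,"tx":0,"ty":0,"tz":-3,"turn":0},{"jaw":1,"tx":0,"ty":0,"tz":-1,"turn":0}]' 60
cat >> h.py <<'E'
def blocks(p,n='top'):
    q=p.astype(int); W=None
    u0,v0=proj('top',(462,94.5,29)); 
    m=((q.min(2)>175)).astype(np.uint8); yy,xx=np.mgrid[0:480,0:640]; m[np.hypot(xx-u0,yy-v0)>40]=0
    out=[]
    for c in cv2.findContours(m,0,2)[0]:
        a=cv2.contourArea(c)
        if a<30: continue
        M=cv2.moments(c); X=onz('top',M['m10']/a,M['m01']/a,29)+[0.6,0.7,0]; d=X[:2]-[462.4,95]
        out.append((np.round(X[:2],1),a,np.hypot(*d).round(1),np.degrees(np.arctan2(d[1],d[0])).round()))
    return sorted(out,key=lambda o:o[3])
E
python3 -c "
from h import *
for o in blocks(np.load('/tmp/top0_p.npy')): print(*o)
print()
for o in blocks(np.load('/tmp/t7_p.npy')): print(*o)
go(462.4,95,260,70)"
```

```text
t: 18.55
ee_pos: [607.2, 99.4, 273.5]
tcp_rot: [0.001, 0.819, 0.574, 0.003]
ft_force: [0.1, 1.0, -1.7]
grip_width: 17.4
[416.5  79.8] 72.0 48.4 -162.0
[461.9  46. ] 66.0 49.0 -91.0
[509.3  79.6] 66.0 49.3 -18.0
[490.  137.8] 69.0 50.9 57.0
[433.7 136.3] 69.5 50.3 125.0

t 18.6 at [607.2  99.4 273.5] yaw 70.0 Z [ 0.006  0.001 -1.   ] w 17.4 F [ 0.1  1.  -1.7] | d [-144.8   -4.4  -13.5] tx,ty,tz [ -5.37 -13.46   1.35] turn -0.0 then [ -5.37 -13.46   1.35]
```

```bash
python3 -m inch '[{"jaw":1,"tx":-1,"ty":-2.7,"tz":0,"turn":0},{"jaw":1.0,"tx":-1.5,"ty":-3.5,"tz":0,"turn":0},{"jaw":1.0,"tx":-1.4,"ty":-3.5,"tz":0,"turn":0},{"jaw":1,"tx":-1,"ty":-2.7,"tz":0,"turn":0},{"jaw":1,"tx":-0.5,"ty":-1.1,"tz":0,"turn":0}]' 60; python3 -m inch '[{"jaw":1,"tx":0,"ty":0,"tz":0,"turn":0},{"jaw":1.0,"tx":0,"ty":0,"tz":0,"turn":0},{"jaw":1.0,"tx":0,"ty":0,"tz":0,"turn":0}]' 60; python3 -c "
from h import *
snap('side','s9')
rel('s9',r.read_state()['ee_pos'],0)
go(462.4,95,171,70)
c,s=np.cos(np.radians(70)),np.sin(np.radians(70))
for f in(54,126,-162,-91,-18):
  W=[(0,0)]+[(R*np.cos(np.radians(f+a)),R*np.sin(np.radians(f+a))) for R,a in((30,36),(38,-8))]+[(0,0)]
  D=np.diff(W,axis=0); print(f,[ (round((d[0]*c+d[1]*s)/10,2),round((d[0]*s-d[1]*c)/10,2)) for d in D])
"
```

```text
t: 19.05
ee_pos: [457.3, 93.9, 269.0]
tcp_rot: [-0.0, 0.819, 0.574, -0.001]
ft_force: [-0.6, 0.6, -1.8]
grip_width: 17.4
t: 19.35
ee_pos: [461.6, 94.2, 269.7]
tcp_rot: [-0.0, 0.819, 0.573, 0.001]
ft_force: [0.3, 0.4, -1.3]
grip_width: 17.6
head n 367 mean [456.5 107.1 145.8] z 114.5
head axis [461.8  98.9] width 32.7
t 19.4 at [461.4  94.3 269.6] yaw 70.0 Z [ 0.     0.001 -1.   ] w 17.5 F [ 0.3 -0.  -1.3] | d [  1.    0.7 -98.6] tx,ty,tz [0.11 0.07 9.86] turn -0.0 then [0.11 0.07 9.86]
54 [(np.float64(2.82), np.float64(-1.03)), (np.float64(0.65), np.float64(2.57)), (np.float64(-3.47), np.float64(-1.55))]
126 [(np.float64(-0.1), np.float64(-3.0)), (np.float64(2.65), np.float64(0.17)), (np.float64(-2.54), np.float64(2.82))]
-162 [(np.float64(-2.88), np.float64(-0.83)), (np.float64(0.98), np.float64(-2.46)), (np.float64(1.9), np.float64(3.29))]
-91 [(np.float64(-1.72), np.float64(2.46)), (np.float64(-2.01), np.float64(-1.73)), (np.float64(3.73), np.float64(-0.73))]
-18 [(np.float64(1.85), np.float64(2.36)), (np.float64(-2.24), np.float64(1.42)), (np.float64(0.4), np.float64(-3.78))]
```

View pics/s9.png

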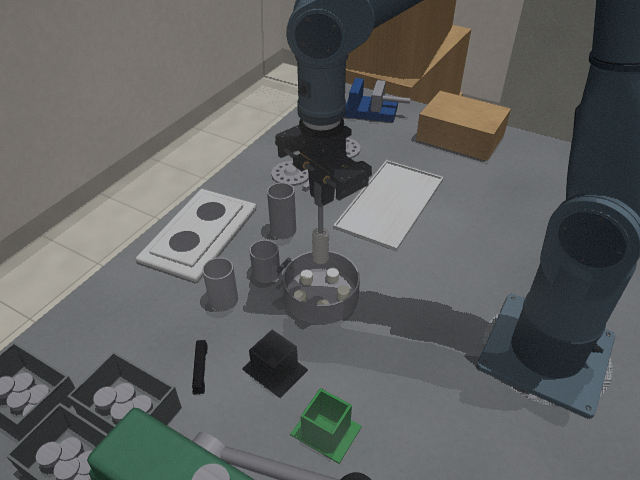

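The brush hangs over the pot centre, head bottom at about (320,262), and the blocks are in place. I go down at the centre and push each block with an excursion from there.

```bash
python3 -m inch '[{"jaw":1,"tx":0.1,"ty":0.1,"tz":2,"turn":0},{"jaw":1.0,"tx":0,"ty":0,"tz":3,"turn":0},{"jaw":1.0,"tx":0,"ty":0,"tz":3,"turn":0},{"jaw":1,"tx":0,"ty":0,"tz":1.4,"turn":0},{"jaw":1,"tx":0,"ty":0,"tz":0.4,"turn":0}]' 60; python3 -m inch '[{"jaw":1,"tx":0,"ty":0,"tz":0,"turn":0},{"jaw":1.0,"tx":0,"ty":0,"tz":0,"turn":0},{"jaw":1.0,"tx":0,"ty":0,"tz":0,"turn":0}]' 60; python3 -c "
from h import *
go(462.4,95,171,70)"
```

```text
t: 19.9
ee_pos: [461.0, 94.7, 169.9]
tcp_rot: [-0.001, 0.819, 0.574, -0.001]
ft_force: [-0.2, 0.2, -1.2]
grip_width: 17.6
t: 20.2
ee_pos: [462.3, 95.0, 172.6]
tcp_rot: [0.0, 0.819, 0.574, 0.001]
ft_force: [-0.0, -0.9, -1.4]
grip_width: 17.8
t 20.2 at [462.3  95.  172.6] yaw 70.0 Z [ 0.002  0.    -1.   ] w 17.8 F [-0.  -0.9 -1.4] | d [ 0.1  0.  -1.6] tx,ty,tz [0.   0.01 0.16] turn -0.0 then [0.   0.01 0.16]
```

```bash
python3 -m inch '[{"jaw":1,"tx":1.4,"ty":-0.5,"tz":0.1,"turn":0},{"jaw":1.0,"tx":1.4,"ty":-0.5,"tz":0,"turn":0},{"jaw":1.0,"tx":0,"ty":0,"tz":0,"turn":0},{"jaw":1,"tx":0.2,"ty":0.8,"tz":0,"turn":0},{"jaw":1,"tx":0.2,"ty":0.9,"tz":0,"turn":0}]' 60; python3 -m inch '[{"jaw":1,"tx":0.2,"ty":0.9,"tz":0,"turn":0},{"jaw":1.0,"tx":0,"ty":0,"tz":0,"turn":0},{"jaw":1.0,"tx":-1.2,"ty":-0.5,"tz":0,"turn":0},{"jaw":1.0,"tx":-1.1,"ty":-0.5,"tz":0,"turn":0},{"jaw":1.0,"tx":-1.1,"ty":-0.5,"tz":0,"turn":0}]' 60; python3 -m inch '[{"jaw":1,"tx":-0.1,"ty":-1.5,"tz":0,"turn":0},{"jaw":1.0,"tx":0,"ty":-1.5,"tz":0,"turn":0},{"jaw":1.0,"tx":0,"ty":0,"tz":0,"turn":0},{"jaw":1.0,"tx":0.8,"ty":0,"tz":0,"turn":0},{"jaw":1.0,"tx":0.9,"ty":0.1,"tz":0,"turn":0}]' 60; python3 -m inch '[{"jaw":1,"tx":0.9,"ty":0.1,"tz":0,"turn":0},{"jaw":1.0,"tx":0,"ty":0,"tz":0,"turn":0},{"jaw":1.0,"tx":-0.8,"ty":0.9,"tz":0,"turn":0},{"jaw":1.0,"tx":-0.9,"ty":1,"tz":0,"turn":0},{"jaw":1.0,"tx":-0.9,"ty":0.9,"tz":0,"turn":0}]' 60; python3 -c "
from h import *
snap('top','t10'); snap('side','s10')
go(462.4,95,171,70)"
```

```text
t: 20.7
ee_pos: [479.9, 121.4, 171.0]
tcp_rot: [0.0, 0.819, 0.573, 0.0]
ft_force: [0.1, -0.4, -1.8]
grip_width: 17.6
t: 21.2
ee_pos: [461.8, 93.7, 170.8]
tcp_rot: [0.0, 0.819, 0.574, 0.0]
ft_force: [-0.5, 0.5, -2.5]
grip_width: 17.6
t: 21.7
ee_pos: [441.6, 119.9, 171.0]
tcp_rot: [0.0, 0.819, 0.573, 0.001]
ft_force: [-0.2, 0.4, -2.0]
grip_width: 17.8
t: 22.2
ee_pos: [462.9, 92.6, 170.6]
tcp_rot: [-0.0, 0.819, 0.573, 0.0]
ft_force: [0.9, -0.4, -1.1]
grip_width: 17.4
t 22.3 at [463.   91.2 170.5] yaw 69.8 Z [-0.    -0.001 -1.   ] w 17.8 F [ 0.5 -0.7 -1.9] | d [-0.6  3.8  0.5] tx,ty,tz [ 0.34 -0.19 -0.05] turn -0.004 then [ 0.34 -0.19 -0.05]
```

View pics/s10.png

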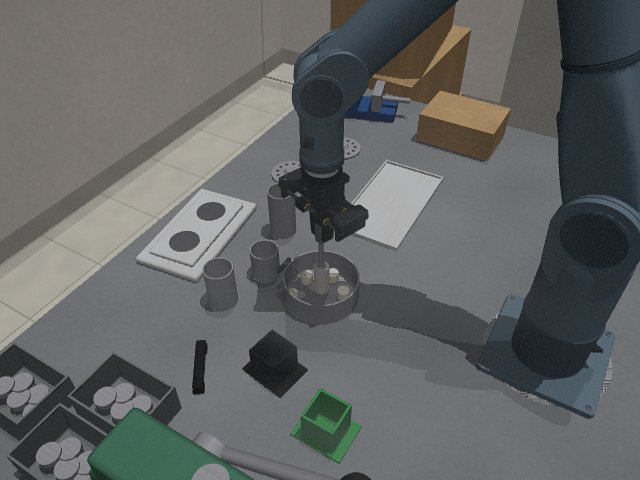

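Two blocks are pushed (pot at (320,285)). Now the other three.

```bash
python3 -m inch '[{"jaw":1,"tx":-1.3,"ty":-0.5,"tz":0,"turn":0},{"jaw":1.0,"tx":-1.4,"ty":-0.4,"tz":0,"turn":0},{"jaw":1.0,"tx":0,"ty":0,"tz":0,"turn":0},{"jaw":1,"tx":0.3,"ty":-0.8,"tz":0,"turn":0},{"jaw":1,"tx":0.3,"ty":-0.8,"tz":0,"turn":0}]' 60; python3 -m inch '[{"jaw":1,"tx":0.4,"ty":-0.9,"tz":0,"turn":0},{"jaw":1.0,"tx":0,"ty":0,"tz":0,"turn":0},{"jaw":1.0,"tx":0.6,"ty":1.1,"tz":0,"turn":0},{"jaw":1.0,"tx":0.6,"ty":1.1,"tz":0,"turn":0},{"jaw":1.0,"tx":0.7,"ty":1.1,"tz":0,"turn":0}]' 60; python3 -m inch '[{"jaw":1,"tx":-0.8,"ty":1.2,"tz":0,"turn":0},{"jaw":1.0,"tx":-0.9,"ty":1.2,"tz":0,"turn":0},{"jaw":1.0,"tx":0,"ty":0,"tz":0,"turn":0},{"jaw":1.0,"tx":-0.6,"ty":-0.6,"tz":0,"turn":0},{"jaw":1.0,"tx":-0.7,"ty":-0.6,"tz":0,"turn":0}]' 60; python3 -m inch '[{"jaw":1,"tx":-0.7,"ty":-0.5,"tz":0,"turn":0},{"jaw":1.0,"tx":0,"ty":0,"tz":0,"turn":0},{"jaw":1.0,"tx":1.2,"ty":-0.2,"tz":0,"turn":0},{"jaw":1.0,"tx":1.2,"ty":-0.2,"tz":0,"turn":0},{"jaw":1.0,"tx":1.3,"ty":-0.3,"tz":0,"turn":0}]' 60;  python3 -m inch '[{"jaw":1,"tx":0.9,"ty":1.2,"tz":0,"turn":0},{"jaw":1.0,"tx":0.9,"ty":1.2,"tz":0,"turn":0},{"jaw":1.0,"tx":0,"ty":0,"tz":0,"turn":0},{"jaw":1.0,"tx":-0.7,"ty":0.5,"tz":0,"turn":0},{"jaw":1.0,"tx":-0.8,"ty":0.5,"tz":0,"turn":0}]' 60; python3 -m inch '[{"jaw":1,"tx":-0.7,"ty":0.4,"tz":0,"turn":0},{"jaw":1.0,"tx":0,"ty":0,"tz":0,"turn":0},{"jaw":1.0,"tx":0.1,"ty":-1.2,"tz":0,"turn":0},{"jaw":1.0,"tx":0.2,"ty":-1.3,"tz":0,"turn":0},{"jaw":1.0,"tx":0.1,"ty":-1.3,"tz":0,"turn":0}]' 60;python3 -c "
from h import *
snap('top','t11'); p,d=snap('side','s11')
p=p[230:340,260:380]; cv2.imwrite('pics/s11z.png',cv2.resize(p[:,:,::-1],None,fx=5,fy=5,interpolation=2))
go(462.4,95,171,70)"
```

```text
t: 22.8
ee_pos: [431.0, 83.2, 170.9]
tcp_rot: [-0.0, 0.819, 0.574, 0.0]
ft_force: [0.7, 0.5, -0.7]
grip_width: 17.2
t: 23.3
ee_pos: [462.5, 96.0, 170.4]
tcp_rot: [-0.0, 0.819, 0.574, -0.001]
ft_force: [0.5, 0.6, -1.8]
grip_width: 18.0
t: 23.8
ee_pos: [461.5, 63.4, 170.5]
tcp_rot: [-0.0, 0.819, 0.574, -0.0]
ft_force: [-0.6, -0.4, -2.0]
grip_width: 17.3
t: 24.3
ee_pos: [461.9, 96.7, 170.8]
tcp_rot: [0.0, 0.819, 0.574, -0.0]
ft_force: [-0.1, -0.0, -1.2]
grip_width: 18.0
t: 24.8
ee_pos: [494.0, 86.4, 170.5]
tcp_rot: [-0.0, 0.819, 0.574, -0.001]
ft_force: [-0.4, -0.4, -1.5]
grip_width: 17.6
t: 25.3
ee_pos: [461.0, 95.9, 170.9]
tcp_rot: [0.0, 0.819, 0.574, 0.0]
ft_force: [0.7, 0.2, -1.8]
grip_width: 17.7
t 25.4 at [460.   96.5 170.9] yaw 70.1 Z [-0. -0. -1.] w 17.5 F [ 0.1  0.1 -1.6] | d [ 2.4 -1.5  0.1] tx,ty,tz [-0.06  0.28 -0.01] turn 0.002 then [-0.06  0.28 -0.01]
```

View pics/s11z.png

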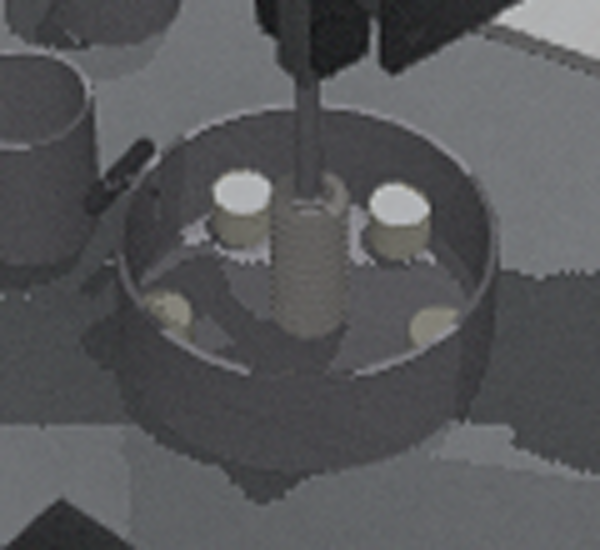

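View pics/t11.png

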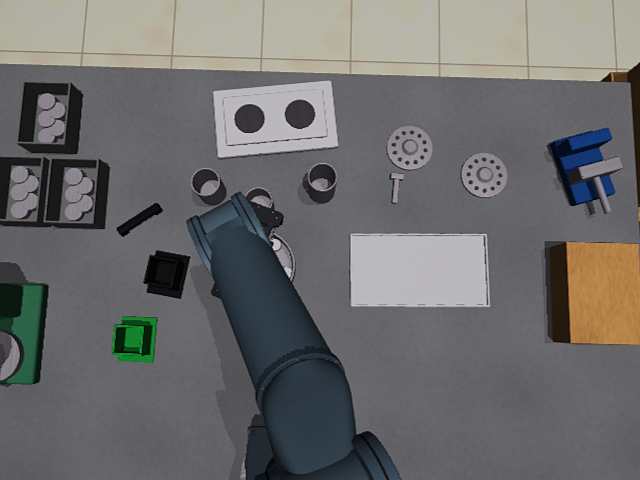

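Side zoom: four blocks are visible near the wall, at zoom (242,195), (398,205), (165,310) and (437,328). The fifth is hidden behind the near wall. I lift, go to the holder, and check the pot from the top there.

```bash
python3 -m inch '[{"jaw":1,"tx":0,"ty":0.2,"tz":-2.5,"turn":0},{"jaw":1.0,"tx":0,"ty":0,"tz":-3.5,"turn":0},{"jaw":1.0,"tx":0,"ty":0,"tz":-3,"turn":0},{"jaw":1,"tx":0,"ty":0,"tz":-1,"turn":0},{"jaw":1.0,"tx":0,"ty":0,"tz":0,"turn":0}]' 60;python3 -c "
from h import *
go(442.7,306.8,270,70)"
```

```text
t: 25.9
ee_pos: [464.6, 95.0, 271.7]
tcp_rot: [0.001, 0.819, 0.573, 0.001]
ft_force: [1.0, -0.1, -1.9]
grip_width: 18.0
t 25.9 at [464.6  95.  271.7] yaw 70.0 Z [ 0.003 -0.    -1.   ] w 18.0 F [ 1.  -0.1 -1.9] | d [-21.9 211.8  -1.7] tx,ty,tz [19.15 -9.31  0.17] turn -0.0 then [19.15 -9.31  0.17]
```

```bash
python3 -m inch '[{"jaw":1,"tx":2.5,"ty":-1.2,"tz":0,"turn":0},{"jaw":1.0,"tx":3.6,"ty":-1.8,"tz":0,"turn":0},{"jaw":1.0,"tx":3.6,"ty":-1.8,"tz":0,"turn":0},{"jaw":1,"tx":3.6,"ty":-1.8,"tz":0,"turn":0},{"jaw":1.0,"tx":3.6,"ty":-1.7,"tz":0,"turn":0}]' 60; python3 -m inch '[{"jaw":1,"tx":2.2,"ty":-0.9,"tz":0,"turn":0},{"jaw":1.0,"tx":0,"ty":0,"tz":0,"turn":0},{"jaw":1.0,"tx":0,"ty":0,"tz":0,"turn":0},{"jaw":1,"tx":0,"ty":0,"tz":0,"turn":0}]' 60;python3 -c "
from h import *
p,d=snap('top','t12'); q,d2=snap('side','s12')
go(442.7,306.8,164,70)
rel('s12',r.read_state()['ee_pos'],0)
for o in blocks(p): print(*o)
p=p[150:320,120:340]; cv2.imwrite('pics/t12z.png',cv2.resize(p[:,:,::-1],None,fx=3.5,fy=3.5,interpolation=2))
"
```

```text
t: 26.4
ee_pos: [442.4, 283.0, 268.6]
tcp_rot: [-0.0, 0.819, 0.574, -0.001]
ft_force: [0.5, 0.2, -1.8]
grip_width: 17.6
t: 26.8
ee_pos: [442.6, 304.2, 269.4]
tcp_rot: [0.0, 0.82, 0.573, -0.001]
ft_force: [-0.2, -0.5, -2.5]
grip_width: 17.6
t 26.9 at [442.9 304.4 270.1] yaw 69.9 Z [-0.    -0.001 -1.   ] w 17.4 F [ 0.5 -0.4 -2.9] | d [  -0.2    2.4 -106.1] tx,ty,tz [ 0.22 -0.1  10.61] turn -0.002 then [ 0.22 -0.1  10.61]
head n 439 mean [436.4 314.  147. ] z 113.4
head axis [442.3 306.7] width 33.2
[401.8  89.3] 60.5 60.8 -175.0
[451.3  34.4] 62.5 61.6 -100.0
[515.   62.3] 72.0 62.0 -32.0
[507.4 141.9] 71.0 65.0 46.0
```

View pics/t12z.png

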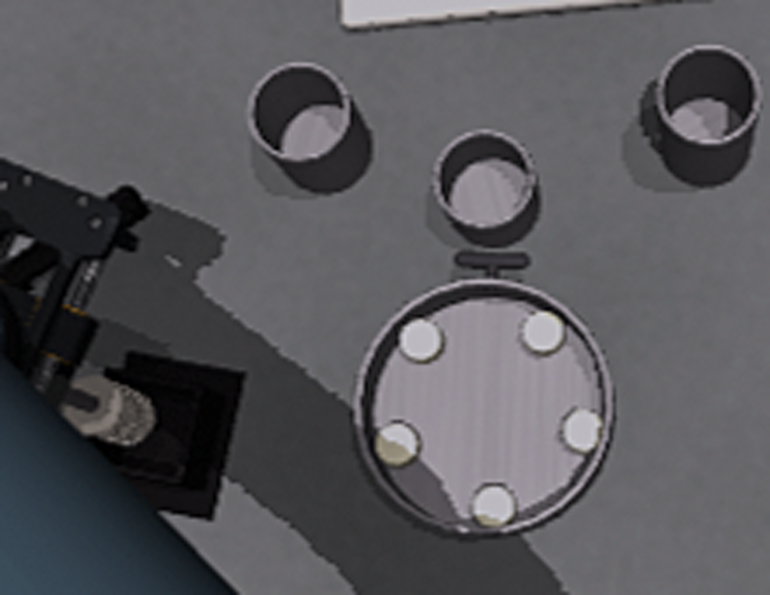

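View pics/s12.png

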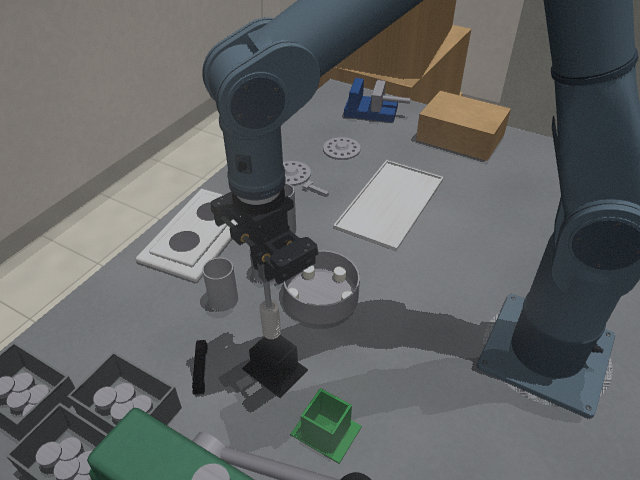

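The displacements look like about 16–18 mm, so block 1 is marginal and one more stir is worthwhile. First I measure the blocks with depth, which shadows do not affect.

```bash
cat >> h.py <<'E'
def blocksd(d):
    W=cloud('top',d)+np.array([0.6,0.7,0]); m=(np.hypot(W[...,0]-462.4,W[...,1]-95)<76)&(W[...,2]>22)&(W[...,2]<34)
    n,l,st,ce=cv2.connectedComponentsWithStats(m.astype(np.uint8)); out=[]
    for i in range(1,n):
        if st[i,4]<25: continue
        P=W[l==i]; (x,y),R=cv2.minEnclosingCircle(P[:,:2].astype(np.float32)); q=P[:,:2].mean(0); e=q-[462.4,95]
        out.append((st[i,4],q.round(1),np.round([x,y,R],1),'r',np.hypot(*e).round(1),'ang',np.degrees(np.arctan2(e[1],e[0])).round(1),P[:,2].mean().round(1)))
    return sorted(out,key=lambda o:o[6])
E
python3 -c "
from h import *
for f in('top0','t12'):
  print(f)
  for o in blocksd(np.load(f'/tmp/{f}_d.npy')): print(*o)"
```

```text
top0
111 [416.5  79. ] [416.9  79.1  13.7] r 48.6 ang -160.8 28.3
114 [462.1  44.7] [462.3  44.7  13.8] r 50.3 ang -90.3 27.3
110 [509.8  78.2] [510.1  78.6  13.8] r 50.3 ang -19.5 28.1
114 [490.  136.4] [490.2 136.3  13.9] r 49.8 ang 56.4 28.3
114 [434.3 135.1] [434.2 135.4  13.7] r 48.9 ang 125.0 28.2
t12
113 [400.5  88.6] [400.8  88.5  13.9] r 62.2 ang -174.1 28.4
112 [450.9  32.9] [451.2  32.9  13.7] r 63.2 ang -100.5 28.3
112 [515.1  61. ] [514.8  61.3  13.9] r 62.7 ang -32.9 28.0
112 [507.3 140. ] [507.5 140.7  13.7] r 63.6 ang 45.1 27.8
116 [438.9 153. ] [438.9 153.2  13.6] r 62.6 ang 112.1 27.9
```

All five moved by depth, by 18.7, 16.3, 18.0, 17.7 and 18.5 mm, against the 15 needed. I go back and give the 16.3 mm one another push for margin.

```bash
python3 -m inch '[{"jaw":1,"tx":-2.5,"ty":1.2,"tz":0,"turn":0},{"jaw":1.0,"tx":-3.6,"ty":1.7,"tz":0,"turn":0},{"jaw":1.0,"tx":-3.6,"ty":1.7,"tz":0,"turn":0},{"jaw":1,"tx":-3.6,"ty":1.7,"tz":0,"turn":0},{"jaw":1.0,"tx":-3.6,"ty":1.7,"tz":0,"turn":0}]' 60; python3 -m inch '[{"jaw":1,"tx":-2.1,"ty":1,"tz":0,"turn":0},{"jaw":1.0,"tx":0,"ty":0,"tz":0,"turn":0},{"jaw":1.0,"tx":0,"ty":0,"tz":0,"turn":0},{"jaw":1,"tx":0,"ty":0,"tz":0,"turn":0}]' 60;python3 -c "
from h import *
go(462.4,95,171,70)
"
```

```text
t: 27.4
ee_pos: [459.9, 117.2, 270.8]
tcp_rot: [0.0, 0.82, 0.573, 0.0]
ft_force: [0.8, 0.6, -1.9]
grip_width: 17.7
t: 27.8
ee_pos: [462.0, 97.6, 270.8]
tcp_rot: [-0.0, 0.819, 0.574, 0.0]
ft_force: [0.0, 0.8, -2.4]
grip_width: 17.8
t 27.8 at [462.   97.6 270.8] yaw 70.1 Z [ 0.     0.001 -1.   ] w 17.8 F [ 0.   0.8 -2.4] | d [  0.4  -2.6 -99.8] tx,ty,tz [-0.23  0.13  9.98] turn 0.001 then [-0.23  0.13  9.98]
```

```bash
python3 -m inch '[{"jaw":1,"tx":-0.2,"ty":0.1,"tz":2,"turn":0},{"jaw":1.0,"tx":0,"ty":0,"tz":3,"turn":0},{"jaw":1.0,"tx":0,"ty":0,"tz":3,"turn":0},{"jaw":1,"tx":0,"ty":0,"tz":1.4,"turn":0},{"jaw":1,"tx":0,"ty":0,"tz":0.5,"turn":0}]' 60; python3 -m inch '[{"jaw":1,"tx":-1.4,"ty":1.2,"tz":0,"turn":0},{"jaw":1.0,"tx":-1.4,"ty":1.2,"tz":0,"turn":0},{"jaw":1.0,"tx":0,"ty":0,"tz":0,"turn":0},{"jaw":1.0,"tx":-0.6,"ty":-0.7,"tz":0,"turn":0},{"jaw":1.0,"tx":-0.6,"ty":-0.7,"tz":0,"turn":0}]' 60;  python3 -m inch '[{"jaw":1,"tx":0,"ty":0,"tz":0,"turn":0},{"jaw":1.0,"tx":1.4,"ty":-0.3,"tz":0,"turn":0},{"jaw":1.0,"tx":1.4,"ty":-0.3,"tz":0,"turn":0},{"jaw":1.0,"tx":1.2,"ty":-0.4,"tz":0,"turn":0},{"jaw":1.0,"tx":0,"ty":0,"tz":0,"turn":0}]' 60; python3 -m inch '[{"jaw":1,"tx":0,"ty":0,"tz":0,"turn":0},{"jaw":1.0,"tx":0,"ty":0,"tz":0,"turn":0}]'; python3 -c "
from h import *
go(462.4,95,171,70)"
```

```text
t: 28.3
ee_pos: [461.2, 95.5, 170.2]
tcp_rot: [-0.001, 0.818, 0.575, -0.001]
ft_force: [-0.2, 0.1, -1.6]
grip_width: 17.5
t: 28.8
ee_pos: [458.1, 55.5, 172.3]
tcp_rot: [-0.0, 0.819, 0.574, 0.002]
ft_force: [4.8, 5.0, -0.6]
grip_width: 17.5
t: 29.3
ee_pos: [461.8, 96.5, 171.9]
tcp_rot: [-0.0, 0.818, 0.575, 0.0]
ft_force: [0.1, -0.2, -1.9]
grip_width: 17.5
t: 29.5
ee_pos: [462.1, 93.6, 171.6]
tcp_rot: [0.0, 0.819, 0.573, -0.0]
ft_force: [-0.2, -0.6, -2.2]
grip_width: 17.7
t 29.5 at [462.1  93.6 171.6] yaw 70.0 Z [-0.001 -0.001 -1.   ] w 17.7 F [-0.2 -0.6 -2.2] | d [ 0.3  1.4 -0.6] tx,ty,tz [ 0.14 -0.02  0.06] turn -0.001 then [ 0.14 -0.02  0.06]
```

```bash
python3 -m inch '[{"jaw":1,"tx":0,"ty":0,"tz":-2.5,"turn":0},{"jaw":1.0,"tx":0,"ty":0,"tz":-3.5,"turn":0},{"jaw":1.0,"tx":0,"ty":0,"tz":-3,"turn":0},{"jaw":1,"tx":0,"ty":0,"tz":-1,"turn":0}]' 60; python3 -m inch '[{"jaw":1,"tx":2.5,"ty":-1.2,"tz":0,"turn":0},{"jaw":1.0,"tx":3.6,"ty":-1.7,"tz":0,"turn":0},{"jaw":1.0,"tx":3.6,"ty":-1.7,"tz":0,"turn":0},{"jaw":1,"tx":3.6,"ty":-1.7,"tz":0,"turn":0},{"jaw":1.0,"tx":3.6,"ty":-1.7,"tz":0,"turn":0}]' 60; python3 -m inch '[{"jaw":1,"tx":2.4,"ty":-1.1,"tz":0,"turn":0},{"jaw":1.0,"tx":0,"ty":0,"tz":0,"turn":0},{"jaw":1.0,"tx":0,"ty":0,"tz":0,"turn":0},{"jaw":1,"tx":0,"ty":0,"tz":0,"turn":0}]' 60;python3 -c "
from h import *
p,d=snap('top','t13'); q,d2=snap('side','s13')
for o in blocksd(d): print(*o)
rel('s13',r.read_state()['ee_pos'],0)
W=cloud('side',d2); e=np.array(r.read_state()['ee_pos'])
for lo,hi in((90,125),(125,157)):
  P=W[(np.hypot(W[...,0]-e[0]+2,W[...,1]-e[1]-2.6)<40)&(W[...,2]>e[2]-hi)&(W[...,2]<e[2]-lo)]; print(P.mean(0))
go(442.7,306.8,164,70)
p=q[180:360,200:360]; cv2.imwrite('pics/s13z.png',cv2.resize(p[:,:,::-1],None,fx=3.3,fy=3.3,interpolation=2))
"
```

```text
t: 29.9
ee_pos: [463.8, 94.2, 274.3]
tcp_rot: [0.001, 0.819, 0.573, 0.002]
ft_force: [1.2, 0.5, -2.2]
grip_width: 17.6
t: 30.4
ee_pos: [444.6, 281.0, 270.5]
tcp_rot: [0.0, 0.819, 0.573, -0.001]
ft_force: [1.3, 0.8, -2.2]
grip_width: 17.6
t: 30.8
ee_pos: [443.2, 305.1, 270.9]
tcp_rot: [0.001, 0.82, 0.573, -0.001]
ft_force: [-0.5, -0.7, -2.3]
grip_width: 17.2
108 [400.8  88.6] [400.2  88.8  14. ] r 62.0 ang -174.0 28.4
101 [444.5  34. ] [444.3  33.8  13.7] r 63.6 ang -106.4 28.2
111 [515.  61.] [514.9  61.3  13.8] r 62.6 ang -32.9 27.7
106 [507.2 140.4] [507.6 140.7  13.8] r 63.8 ang 45.4 28.2
113 [438.7 152.8] [438.9 153.   13.7] r 62.5 ang 112.3 28.7
head n 437 mean [437.1 315.7 147.9] z 114.6
head axis [443.  308.4] width 33.0
[438.30337617 314.40748267 164.89033611]
[435.6304581  317.0421592  130.65319373]
t 30.9 at [443.4 305.3 271.3] yaw 69.9 Z [-0.    -0.001 -1.   ] w 17.7 F [-0.4  0.  -1.3] | d [  -0.7    1.5 -107.3] tx,ty,tz [ 0.12 -0.12 10.73] turn -0.002 then [ 0.12 -0.12 10.73]
```

View pics/s13z.png

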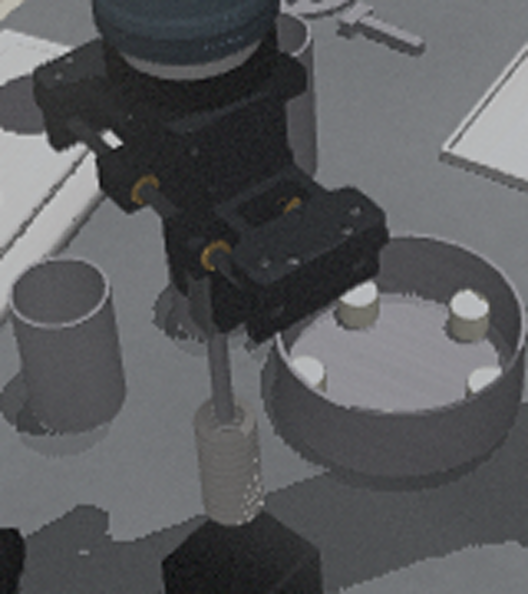

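All blocks are shifted at least 17.7 mm, and the brush is vertical over the holder (zoom 232,520). I lower it in.

```bash
python3 -m inch '[{"jaw":1,"tx":0.1,"ty":-0.1,"tz":1,"turn":0},{"jaw":1.0,"tx":0,"ty":0,"tz":2.5,"turn":0},{"jaw":1.0,"tx":0,"ty":0,"tz":2.5,"turn":0},{"jaw":1,"tx":0,"ty":0,"tz":2.5,"turn":0},{"jaw":1,"tx":0,"ty":0,"tz":1.2,"turn":0}]' 60;  python3 -m inch '[{"jaw":1,"tx":0,"ty":0,"tz":0.5,"turn":0},{"jaw":1.0,"tx":0,"ty":0,"tz":0.3,"turn":0},{"jaw":1.0,"tx":0,"ty":0,"tz":0,"turn":0},{"jaw":1,"tx":0,"ty":0,"tz":0,"turn":0}]' 60;python3 -c "
from h import *
snap('side','s14')
go(442.7,306.8,164,70)"
```

```text
t: 31.4
ee_pos: [441.3, 306.7, 172.2]
tcp_rot: [0.0, 0.819, 0.573, -0.002]
ft_force: [-0.6, -0.2, -1.6]
grip_width: 17.0
t: 31.8
ee_pos: [442.8, 308.6, 167.6]
tcp_rot: [0.0, 0.819, 0.574, 0.001]
ft_force: [-0.3, 0.6, -1.0]
grip_width: 17.6
t 31.9 at [442.8 308.6 167.6] yaw 70.0 Z [ 0.001  0.001 -1.   ] w 17.5 F [-0.1 -0.5 -1.5] | d [-0.1 -1.8 -3.6] tx,ty,tz [-0.17  0.05  0.36] turn -0.0 then [-0.17  0.05  0.36]
```

```bash
python3 -m inch '[{"jaw":1,"tx":-0.2,"ty":0,"tz":0.3,"turn":0},{"jaw":1.0,"tx":0,"ty":0,"tz":0,"turn":0},{"jaw":1.0,"tx":0,"ty":0,"tz":0,"turn":0},{"jaw":1,"tx":0,"ty":0,"tz":0,"turn":0}]' 60;  python3 -m inch '[{"jaw":3,"tx":0,"ty":0,"tz":0,"turn":0},{"jaw":5.0,"tx":0,"ty":0,"tz":0,"turn":0},{"jaw":8.5,"tx":0,"ty":0,"tz":0,"turn":0},{"jaw":8.5,"tx":0,"ty":0,"tz":0,"turn":0},{"jaw":8.5,"tx":0,"ty":0,"tz":0,"turn":0}]' 40; python3 -m inch '[{"jaw":8.5,"tx":0,"ty":0,"tz":0,"turn":0},{"jaw":8.5,"tx":0,"ty":0,"tz":-2,"turn":0},{"jaw":8.5,"tx":0,"ty":0,"tz":-4,"turn":0},{"jaw":8.5,"tx":0,"ty":0,"tz":-4,"turn":0},{"jaw":8.5,"tx":0,"ty":0,"tz":-4,"turn":0}]'; python3 -c "
from h import *
p,d=snap('side','s15')
snap('top','t15')
W=cloud('top',np.load('/tmp/t15_d.npy'))
print(rim(W,(640,214),100,60),rim(W,(605,98),75,60),rim(W,(651,-43),125,60))
go(640,214,300,100)
p=p[180:400,180:360]; cv2.imwrite('pics/s15z.png',cv2.resize(p[:,:,::-1],None,fx=2.7,fy=2.7,interpolation=2))"
```

```text
t: 32.25
ee_pos: [441.7, 306.3, 163.8]
tcp_rot: [-0.0, 0.819, 0.574, 0.0]
ft_force: [-0.5, 0.1, -0.6]
grip_width: 17.6
t: 32.75
ee_pos: [441.6, 306.4, 163.8]
tcp_rot: [-0.0, 0.819, 0.574, 0.0]
ft_force: [-0.2, 0.0, 0.5]
grip_width: 55.6
t: 33.25
ee_pos: [441.3, 306.2, 305.2]
tcp_rot: [-0.0, 0.819, 0.574, -0.0]
ft_force: [0.3, 0.7, -0.2]
grip_width: 84.7
[639.5 213.3  30.2 127.   99.3] [605.2  98.4  30.3 114.   74.9] [651.  -42.9  30.3 127.  124.2]
t 33.4 at [443.6 308.6 309.1] yaw 70.0 Z [ 0.008  0.005 -1.   ] w 85.4 F [-0.   0.6 -0.4] | d [196.4 -94.6  -9.1] tx,ty,tz [-2.17 21.69  0.91] turn -0.524 then [-12.73  17.7    0.91]
```

View pics/s15z.png

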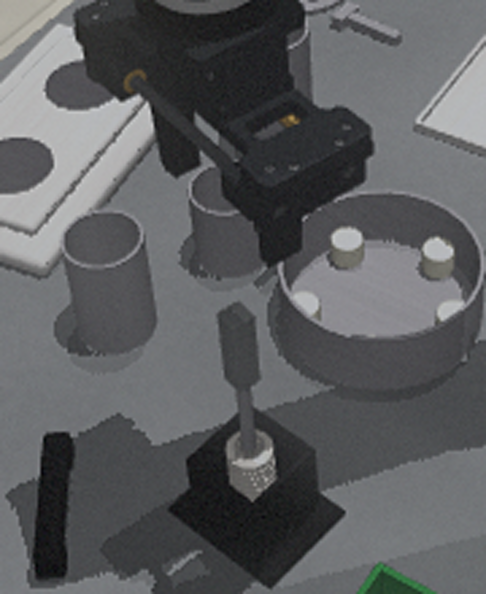

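The brush stands in its holder at zoom (245,400), and the cups have not moved. Now I fetch the mid cup.

```bash
python3 -m inch '[{"jaw":8.8,"tx":0,"ty":0,"tz":0,"turn":-0.12},{"jaw":8.8,"tx":0,"ty":0,"tz":0,"turn":-0.12},{"jaw":8.8,"tx":0,"ty":0,"tz":0,"turn":-0.109},{"jaw":8.8,"tx":-1.5,"ty":3.3,"tz":0,"turn":0},{"jaw":8.8,"tx":-1.8,"ty":4,"tz":0,"turn":0}]' 30; python3 -m inch '[{"jaw":8.8,"tx":-1.8,"ty":4,"tz":0,"turn":0},{"jaw":8.8,"tx":-1.8,"ty":4,"tz":0,"turn":0},{"jaw":8.8,"tx":-1.5,"ty":3,"tz":0,"turn":0},{"jaw":8.8,"tx":-0.7,"ty":1.5,"tz":0,"turn":0},{"jaw":8.8,"tx":0,"ty":0,"tz":0,"turn":0}]' 30; python3 -m inch '[{"jaw":8.8,"tx":0,"ty":0,"tz":2,"turn":0},{"jaw":8.8,"tx":0,"ty":0,"tz":4,"turn":0},{"jaw":8.8,"tx":0,"ty":0,"tz":4,"turn":0},{"jaw":8.8,"tx":0,"ty":0,"tz":2,"turn":0},{"jaw":8.8,"tx":0,"ty":0,"tz":0,"turn":0}]'; python3 -m inch '[{"jaw":8.8,"tx":0,"ty":0,"tz":0,"turn":0},{"jaw":8.8,"tx":0,"ty":0,"tz":0,"turn":0}]'; python3 -c "
from h import *
p,d=snap('side','s16')
W=cloud('side',d); print(rim(W,(638.5,217),100,60))
go(640,214,66,90)"
```

```text
t: 33.85
ee_pos: [514.0, 274.1, 303.4]
tcp_rot: [-0.0, 0.706, 0.709, -0.0]
ft_force: [0.8, 0.9, -0.2]
grip_width: 88.2
t: 34.35
ee_pos: [641.3, 212.9, 301.8]
tcp_rot: [0.0, 0.709, 0.706, -0.001]
ft_force: [0.6, -0.0, -0.2]
grip_width: 87.9
t: 34.85
ee_pos: [636.1, 215.4, 180.0]
tcp_rot: [-0.002, 0.706, 0.708, -0.003]
ft_force: [-0.0, 0.1, -0.2]
grip_width: 88.0
t: 35.05
ee_pos: [640.1, 216.4, 185.7]
tcp_rot: [0.0, 0.707, 0.707, 0.001]
ft_force: [0.9, -0.4, -0.4]
grip_width: 88.3
[638.3 217.3  30.2 152.   98.9]
t 35.1 at [640.3 216.2 185.7] yaw 90.0 Z [ 0.003  0.001 -1.   ] w 88.0 F [-0.8 -0.2 -0.2] | d [  -0.3   -2.2 -119.7] tx,ty,tz [-0.22 -0.03 11.97] turn 0.0 then [-0.22 -0.03 11.97]
```

View pics/s16.png

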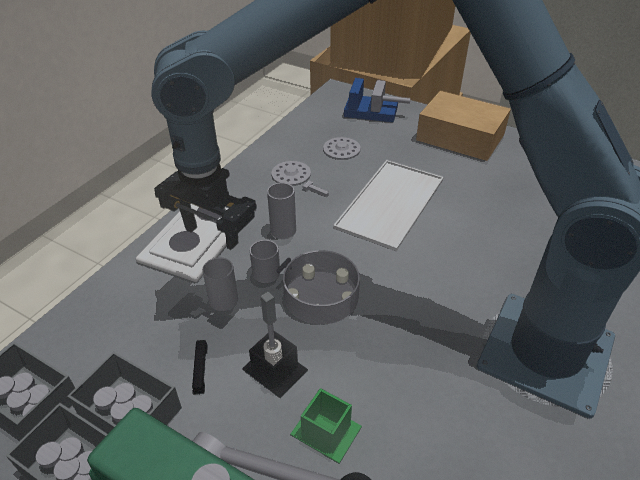

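The open gripper is above the mid cup at (219,270). I go down 12 cm and close.

```bash
python3 -m inch '[{"jaw":8.8,"tx":-0.2,"ty":0,"tz":2,"turn":0},{"jaw":8.8,"tx":0,"ty":0,"tz":3,"turn":0},{"jaw":8.8,"tx":0,"ty":0,"tz":3,"turn":0},{"jaw":8.8,"tx":0,"ty":0,"tz":2,"turn":0},{"jaw":8.8,"tx":0,"ty":0,"tz":1.2,"turn":0}]' 30; python3 -m inch '[{"jaw":8.8,"tx":0,"ty":0,"tz":0.6,"turn":0},{"jaw":8.8,"tx":0,"ty":0,"tz":0,"turn":0},{"jaw":8.8,"tx":0,"ty":0,"tz":0,"turn":0}]'; python3 -c "
from h import *
go(640,214,66,90)";python3 -m inch '[{"jaw":5,"tx":0,"ty":0,"tz":0,"turn":0},{"jaw":5,"tx":0,"ty":0,"tz":0,"turn":0},{"jaw":5,"tx":0,"ty":0,"tz":0,"turn":0},{"jaw":5,"tx":0,"ty":0,"tz":0,"turn":0},{"jaw":5,"tx":0,"ty":0,"tz":0,"turn":0}]' 30; python3 -m inch '[{"jaw":5,"tx":0,"ty":0,"tz":0,"turn":0},{"jaw":5,"tx":0,"ty":0,"tz":-1.5,"turn":0},{"jaw":5,"tx":0,"ty":0,"tz":-3,"turn":0},{"jaw":5,"tx":0,"ty":0,"tz":-4,"turn":0},{"jaw":5,"tx":0,"ty":0,"tz":-4,"turn":0}]' 30;python3 -m inch '[{"jaw":5,"tx":0,"ty":0,"tz":-3,"turn":0},{"jaw":5,"tx":0,"ty":0,"tz":-2,"turn":0},{"jaw":5,"tx":0,"ty":0,"tz":0,"turn":0}]' 30; python3 -c "
from h import *
p,d=snap('side','s17')
go(470,-371,240,90)"
```

```text
t: 35.6
ee_pos: [639.5, 213.3, 71.1]
tcp_rot: [-0.0, 0.707, 0.707, -0.0]
ft_force: [-0.3, 0.4, 0.1]
grip_width: 88.0
t: 35.9
ee_pos: [640.4, 213.8, 67.0]
tcp_rot: [0.0, 0.707, 0.707, 0.001]
ft_force: [1.4, 0.3, -0.2]
grip_width: 87.7
t 35.9 at [640.4 213.8  67. ] yaw 90.0 Z [ 0.002  0.001 -1.   ] w 87.7 F [ 1.4  0.3 -0.2] | d [-0.4  0.2 -1. ] tx,ty,tz [ 0.02 -0.04  0.1 ] turn -0.0 then [ 0.02 -0.04  0.1 ]
t: 36.4
ee_pos: [640.0, 213.4, 66.2]
tcp_rot: [0.0, 0.707, 0.707, 0.0]
ft_force: [0.6, 0.2, 2.6]
grip_width: 64.1
t: 36.9
ee_pos: [638.6, 213.1, 191.9]
tcp_rot: [-0.001, 0.707, 0.707, -0.001]
ft_force: [-0.3, -0.1, -2.2]
grip_width: 64.3
t: 37.2
ee_pos: [640.7, 214.2, 244.4]
tcp_rot: [0.001, 0.707, 0.707, 0.002]
ft_force: [-0.6, 0.6, -2.7]
grip_width: 64.1
t 37.2 at [639.8 213.6 241.9] yaw 90.0 Z [ 0.002  0.001 -1.   ] w 64.1 F [-0.6 -0.1 -3.5] | d [-169.8 -584.6   -1.9] tx,ty,tz [-58.45 -16.99   0.19] turn 0.0 then [-58.46 -16.98   0.19]
```

View pics/s17.png

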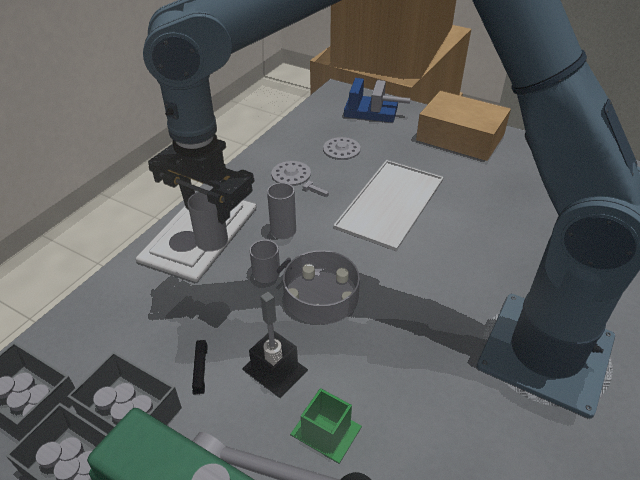

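The mid cup is held and lifted at (207,220). I carry it to the far slot of the tray.

```bash
python3 -m inch '[{"jaw":5,"tx":-2.5,"ty":-0.7,"tz":0,"turn":0},{"jaw":5,"tx":-4.2,"ty":-1.2,"tz":0,"turn":0},{"jaw":5,"tx":-4.2,"ty":-1.2,"tz":0,"turn":0},{"jaw":5,"tx":-4.2,"ty":-1.2,"tz":0,"turn":0},{"jaw":5,"tx":-4.2,"ty":-1.2,"tz":0,"turn":0}]' 30; python3 -m inch '[{"jaw":5,"tx":-4.2,"ty":-1.2,"tz":0,"turn":0},{"jaw":5,"tx":-4.2,"ty":-1.2,"tz":0,"turn":0},{"jaw":5,"tx":-4.2,"ty":-1.2,"tz":0,"turn":0},{"jaw":5,"tx":-4.2,"ty":-1.2,"tz":0,"turn":0},{"jaw":5,"tx":-4.2,"ty":-1.2,"tz":0,"turn":0}]' 30; python3 -m inch '[{"jaw":5,"tx":-4.2,"ty":-1.2,"tz":0,"turn":0},{"jaw":5,"tx":-4.2,"ty":-1.2,"tz":0,"turn":0},{"jaw":5,"tx":-4.2,"ty":-1.2,"tz":0,"turn":0},{"jaw":5,"tx":-3.5,"ty":-1.1,"tz":0,"turn":0},{"jaw":5,"tx":-2,"ty":-0.6,"tz":0,"turn":0}]' 30;python3 -m inch '[{"jaw":5,"tx":0,"ty":0,"tz":0,"turn":0},{"jaw":5,"tx":0,"ty":0,"tz":0,"turn":0},{"jaw":5,"tx":0,"ty":0,"tz":0,"turn":0}]' 30; python3 -c "
from h import *
snap('top','t18')
p,d=snap('side','s18')
go(470,-371,72,90)"
```

```text
t: 37.75
ee_pos: [582.5, 18.4, 238.6]
tcp_rot: [-0.001, 0.707, 0.707, -0.001]
ft_force: [0.6, -0.5, -3.6]
grip_width: 64.2
t: 38.25
ee_pos: [522.5, -191.1, 238.9]
tcp_rot: [-0.001, 0.707, 0.707, -0.001]
ft_force: [1.3, -0.5, -2.6]
grip_width: 64.1
t: 38.75
ee_pos: [468.3, -374.0, 238.4]
tcp_rot: [-0.002, 0.709, 0.706, -0.001]
ft_force: [0.6, 0.1, -2.1]
grip_width: 64.1
t: 39.05
ee_pos: [472.0, -368.6, 239.9]
tcp_rot: [-0.001, 0.706, 0.708, 0.0]
ft_force: [0.5, 0.1, -2.7]
grip_width: 63.7
t 39.1 at [ 472.2 -368.9  240.4] yaw 90.1 Z [-0.     0.001 -1.   ] w 63.9 F [-0.5 -0.4 -2.2] | d [  -2.2   -2.1 -168.4] tx,ty,tz [-0.2  -0.22 16.84] turn 0.003 then [-0.21 -0.22 16.84]
```

View pics/s18.png

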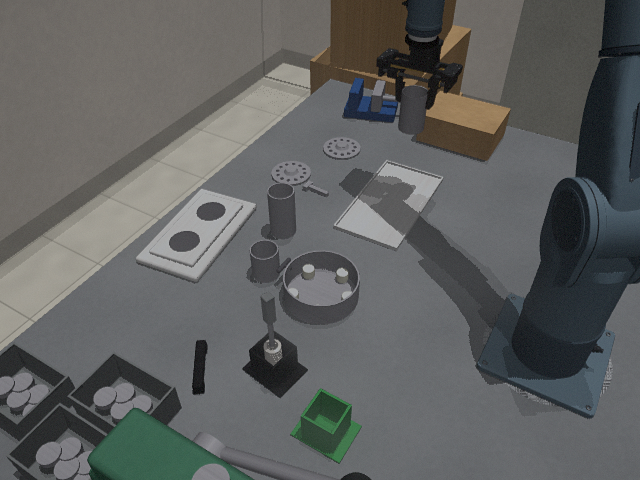

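View pics/t18.png

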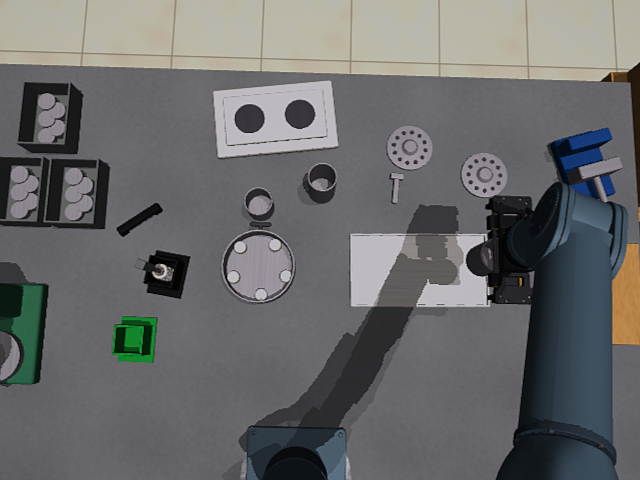

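The mid cup is over the tray's right end (side (412,110)). I lower it.

```bash
python3 -m inch '[{"jaw":5,"tx":-0.2,"ty":-0.2,"tz":3,"turn":0},{"jaw":5,"tx":0,"ty":0,"tz":4,"turn":0},{"jaw":5,"tx":0,"ty":0,"tz":4,"turn":0},{"jaw":5,"tx":0,"ty":0,"tz":3,"turn":0},{"jaw":5,"tx":0,"ty":0,"tz":1.5,"turn":0}]' 30; python3 -m inch '[{"jaw":5,"tx":0,"ty":0,"tz":0.6,"turn":0},{"jaw":5,"tx":0,"ty":0,"tz":0.3,"turn":0},{"jaw":5,"tx":0,"ty":0,"tz":0,"turn":0},{"jaw":5,"tx":0,"ty":0,"tz":0,"turn":0}]'; python3 -c "
from h import *
go(470,-371,70.5,90)"
```

```text
t: 39.65
ee_pos: [468.6, -370.8, 83.1]
tcp_rot: [-0.002, 0.707, 0.708, -0.0]
ft_force: [0.3, -0.4, -2.9]
grip_width: 64.1
t: 40.05
ee_pos: [470.5, -373.3, 78.1]
tcp_rot: [0.001, 0.707, 0.707, 0.0]
ft_force: [0.2, 0.4, -2.0]
grip_width: 64.2
t 40.0 at [ 470.5 -373.3   78.1] yaw 90.0 Z [ 0.002 -0.001 -1.   ] w 64.2 F [ 0.2  0.4 -2. ] | d [-0.5  2.3 -7.6] tx,ty,tz [ 0.23 -0.05  0.76] turn -0.0 then [ 0.23 -0.05  0.76]
```

```bash
python3 -m inch '[{"jaw":5,"tx":0.2,"ty":0,"tz":0.4,"turn":0},{"jaw":5,"tx":0,"ty":0,"tz":0.3,"turn":0},{"jaw":5,"tx":0,"ty":0,"tz":0,"turn":0},{"jaw":5,"tx":0,"ty":0,"tz":0,"turn":0}]' 30; python3 -c "
from h import *
go(470,-371,70.5,90)"
```

```text
t: 40.45
ee_pos: [469.9, -370.6, 70.1]
tcp_rot: [0.0, 0.707, 0.707, 0.0]
ft_force: [-0.2, 1.7, 2.5]
grip_width: 64.1
t 40.5 at [ 469.9 -370.6   70.1] yaw 90.0 Z [ 0. -0. -1.] w 64.1 F [-0.2  1.7  2.5] | d [ 0.1 -0.4  0.4] tx,ty,tz [-0.04  0.01 -0.04] turn 0.0 then [-0.04  0.01 -0.04]
```

```bash
python3 -m inch '[{"jaw":8.8,"tx":0,"ty":0,"tz":0,"turn":0},{"jaw":8.8,"tx":0,"ty":0,"tz":0,"turn":0},{"jaw":8.8,"tx":0,"ty":0,"tz":0,"turn":0},{"jaw":8.8,"tx":0,"ty":0,"tz":0,"turn":0},{"jaw":8.8,"tx":0,"ty":0,"tz":-1.5,"turn":0}]' 30;python3 -m inch '[{"jaw":8.8,"tx":0,"ty":0,"tz":-3,"turn":0},{"jaw":8.8,"tx":0,"ty":0,"tz":-4,"turn":0},{"jaw":8.8,"tx":0,"ty":0,"tz":-4,"turn":0},{"jaw":8.8,"tx":0,"ty":0,"tz":-4,"turn":0},{"jaw":8.8,"tx":0,"ty":0,"tz":-3,"turn":0}]' 30; python3 -c "
from h import *
p,d=snap('top','t19'); q,e=snap('side','s19')
W=cloud('top',d); V=cloud('side',e)
print('short',rim(W,(605,98),75,80),rim(V,(604,102),75,80)); print('tall',rim(W,(651,-43),125,80),rim(V,(650,-40),125,80))
print('mid',rim(V,(468,-368),104,60))
go(606,99,260,45)
cv2.imwrite('pics/s19z.png',cv2.resize(q[60:300,200:480][:,:,::-1],None,fx=2.5,fy=2.5,interpolation=2))"
```

```text
t: 40.95
ee_pos: [468.4, -369.9, 83.5]
tcp_rot: [-0.002, 0.707, 0.707, -0.0]
ft_force: [0.7, 0.5, -0.3]
grip_width: 88.0
t: 41.45
ee_pos: [470.3, -370.8, 268.7]
tcp_rot: [0.002, 0.707, 0.707, 0.0]
ft_force: [0.4, -1.1, -0.7]
grip_width: 87.9
short [605.2  98.5  30.3 116.   74.3] [603.8 102.1  30.5 131.   74.1]
tall [650.9 -42.8  30.3 126.  124.8] [650.4 -39.4  30.3 110.  124.4]
mid [ 468.4 -365.8   30.3   88.   103.1]
t 41.5 at [ 472.1 -371.8  270.7] yaw 90.0 Z [ 0.007 -0.006 -1.   ] w 87.9 F [ 1.  -0.6 -0. ] | d [133.9 470.8 -10.7] tx,ty,tz [47.07 13.4   1.07] turn 0.786 then [ 42.76 -23.82   1.07]
```

View pics/s19z.png

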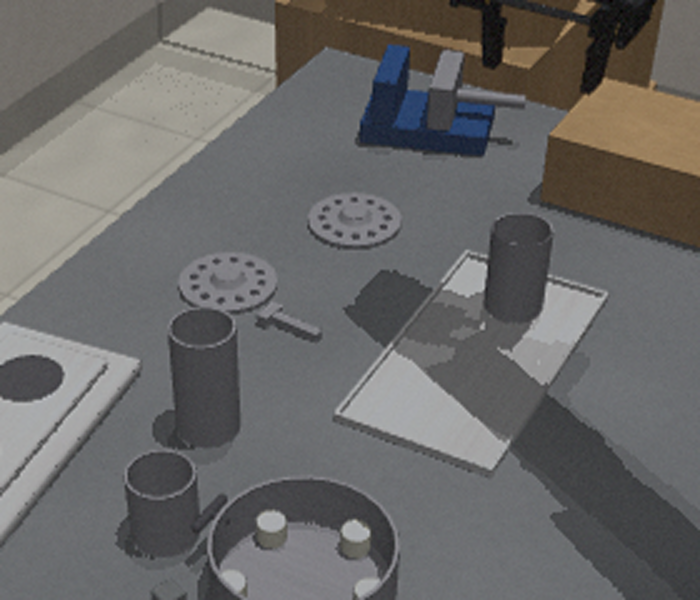

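The mid cup stands on the tray at zoom (518,265). Now the short cup, gripped at yaw 45° to keep the fingers clear of the pot.

```bash
python3 -m inch '[{"jaw":8.8,"tx":2.5,"ty":0.7,"tz":0,"turn":0},{"jaw":8.8,"tx":4.3,"ty":1.25,"tz":0,"turn":0},{"jaw":8.8,"tx":4.3,"ty":1.25,"tz":0,"turn":0},{"jaw":8.8,"tx":4.3,"ty":1.25,"tz":0,"turn":0},{"jaw":8.8,"tx":4.3,"ty":1.25,"tz":0,"turn":0}]' 30; python3 -m inch '[{"jaw":8.8,"tx":4.3,"ty":1.25,"tz":0,"turn":0},{"jaw":8.8,"tx":4.3,"ty":1.25,"tz":0,"turn":0},{"jaw":8.8,"tx":4.3,"ty":1.25,"tz":0,"turn":0},{"jaw":8.8,"tx":4.3,"ty":1.25,"tz":0,"turn":0},{"jaw":8.8,"tx":4.3,"ty":1.25,"tz":0,"turn":0}]' 30; python3 -m inch '[{"jaw":8.8,"tx":3.8,"ty":1.1,"tz":0,"turn":0},{"jaw":8.8,"tx":2,"ty":0.5,"tz":0,"turn":0.13},{"jaw":8.8,"tx":0,"ty":0,"tz":0,"turn":0.14},{"jaw":8.8,"tx":0,"ty":0,"tz":0,"turn":0.14},{"jaw":8.8,"tx":0,"ty":0,"tz":0,"turn":0.14}]' 30; python3 -m inch '[{"jaw":8.8,"tx":0,"ty":0,"tz":0,"turn":0.14},{"jaw":8.8,"tx":0,"ty":0,"tz":2,"turn":0.095},{"jaw":8.8,"tx":0,"ty":0,"tz":4,"turn":0},{"jaw":8.8,"tx":0,"ty":0,"tz":2.5,"turn":0},{"jaw":8.8,"tx":0,"ty":0,"tz":0,"turn":0}]' 30; python3 -m inch '[{"jaw":8.8,"tx":0,"ty":0,"tz":0,"turn":0},{"jaw":8.8,"tx":0,"ty":0,"tz":0,"turn":0}]' ; python3 -c "
from h import *
q,e=snap('side','s20')
V=cloud('side',e)
print('short',rim(V,(604,102),75,80))
go(606,99,41,45)"
```

```text
t: 42.05
ee_pos: [526.4, -171.9, 264.8]
tcp_rot: [-0.0, 0.707, 0.707, -0.0]
ft_force: [0.4, -0.0, -0.2]
grip_width: 88.3
t: 42.55
ee_pos: [589.0, 42.9, 264.7]
tcp_rot: [-0.0, 0.707, 0.707, -0.0]
ft_force: [0.7, -0.4, -0.4]
grip_width: 87.6
t: 43.05
ee_pos: [604.6, 99.6, 264.5]
tcp_rot: [-0.0, 0.874, 0.486, -0.0]
ft_force: [-0.7, -0.2, -0.1]
grip_width: 88.3
t: 43.55
ee_pos: [602.2, 98.5, 176.1]
tcp_rot: [-0.001, 0.924, 0.383, -0.004]
ft_force: [-0.5, 0.2, -0.2]
grip_width: 88.1
t: 43.75
ee_pos: [606.1, 99.7, 181.5]
tcp_rot: [0.0, 0.924, 0.383, 0.001]
ft_force: [0.2, -0.7, 1.0]
grip_width: 88.4
short [604.1 102.3  30.5 132.   74.5]
t 43.8 at [606.2  99.7 181.6] yaw 45.0 Z [ 0.003  0.001 -1.   ] w 88.0 F [ 0.2  0.9 -0.4] | d [  -0.2   -0.7 -140.6] tx,ty,tz [-0.06  0.03 14.06] turn 0.0 then [-0.06  0.03 14.06]
```

View pics/s20.png

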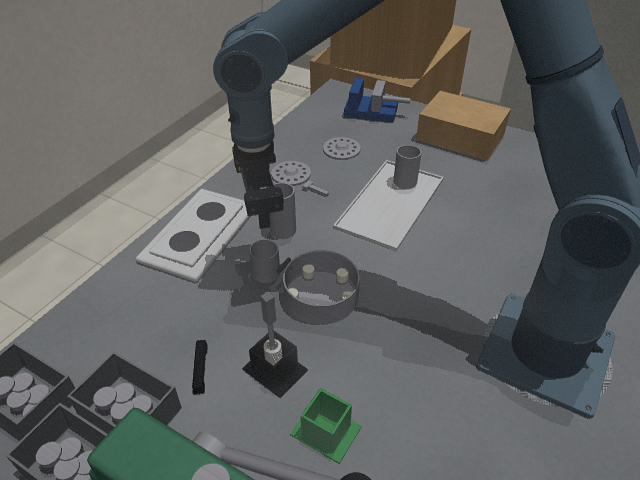

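The gripper is over the short cup at (265,250). Next I descend, grip and lift.

```bash
python3 -m inch '[{"jaw":8.8,"tx":-0.1,"ty":0,"tz":2,"turn":0},{"jaw":8.8,"tx":0,"ty":0,"tz":4,"turn":0},{"jaw":8.8,"tx":0,"ty":0,"tz":4,"turn":0},{"jaw":8.8,"tx":0,"ty":0,"tz":2.2,"turn":0},{"jaw":8.8,"tx":0,"ty":0,"tz":1,"turn":0}]' 30; python3 -m inch '[{"jaw":8.8,"tx":0,"ty":0,"tz":0.6,"turn":0},{"jaw":8.8,"tx":0,"ty":0,"tz":0,"turn":0},{"jaw":8.8,"tx":0,"ty":0,"tz":0,"turn":0}]'; python3 -c "
from h import *
go(606,99,41,45)";python3 -m inch '[{"jaw":5,"tx":0,"ty":0,"tz":0,"turn":0},{"jaw":5,"tx":0,"ty":0,"tz":0,"turn":0},{"jaw":5,"tx":0,"ty":0,"tz":0,"turn":0},{"jaw":5,"tx":0,"ty":0,"tz":0,"turn":0},{"jaw":5,"tx":0,"ty":0,"tz":0,"turn":0}]' 30;  python3 -m inch '[{"jaw":5,"tx":0,"ty":0,"tz":0,"turn":0},{"jaw":5,"tx":0,"ty":0,"tz":0,"turn":0},{"jaw":5,"tx":0,"ty":0,"tz":0,"turn":0}]' 30; python3 -c "
from h import *
go(606,99,41,45)"
```

```text
t: 44.3
ee_pos: [603.9, 98.4, 46.6]
tcp_rot: [-0.0, 0.924, 0.383, -0.001]
ft_force: [-0.3, -0.0, -0.6]
grip_width: 87.9
t: 44.6
ee_pos: [605.5, 98.9, 43.2]
tcp_rot: [0.0, 0.924, 0.383, 0.001]
ft_force: [0.2, -1.2, 0.2]
grip_width: 88.2
t 44.6 at [605.5  98.9  43.2] yaw 45.0 Z [ 0.002  0.    -1.   ] w 88.2 F [ 0.2 -1.2  0.2] | d [ 0.5  0.1 -2.2] tx,ty,tz [0.04 0.02 0.22] turn 0.0 then [0.04 0.02 0.22]
t: 45.1
ee_pos: [604.5, 98.8, 42.1]
tcp_rot: [0.0, 0.924, 0.383, 0.0]
ft_force: [-1.2, 0.2, 5.6]
grip_width: 63.9
t: 45.4
ee_pos: [604.6, 98.8, 42.2]
tcp_rot: [0.0, 0.924, 0.383, 0.0]
ft_force: [-0.9, -0.1, 5.5]
grip_width: 63.5
t 45.4 at [604.6  98.8  42.2] yaw 45.0 Z [ 0.  0. -1.] w 63.5 F [-0.9 -0.1  5.5] | d [ 1.4  0.2 -1.2] tx,ty,tz [0.12 0.08 0.12] turn 0.0 then [0.12 0.08 0.12]
```

```bash
python3 -m inch '[{"jaw":5,"tx":0,"ty":0,"tz":-1.5,"turn":0},{"jaw":5,"tx":0,"ty":0,"tz":-3,"turn":0},{"jaw":5,"tx":0,"ty":0,"tz":-4,"turn":0},{"jaw":5,"tx":0,"ty":0,"tz":-4,"turn":0},{"jaw":5,"tx":0,"ty":0,"tz":-4,"turn":0}]' 30; python3 -m inch '[{"jaw":5,"tx":0,"ty":0,"tz":-2,"turn":-0.13},{"jaw":5,"tx":0,"ty":0,"tz":0,"turn":-0.13},{"jaw":5,"tx":0,"ty":0,"tz":0,"turn":-0.13},{"jaw":5,"tx":0,"ty":0,"tz":0,"turn":-0.13},{"jaw":5,"tx":0,"ty":0,"tz":0,"turn":-0.13}]'; python3 -m inch '[{"jaw":5,"tx":0,"ty":0,"tz":0,"turn":-0.135},{"jaw":5,"tx":0,"ty":0,"tz":0,"turn":0}]'; python3 -c "
from h import *
snap('side','s21')
go(467.5,-276,230,90)"
```

```text
t: 45.9
ee_pos: [603.9, 98.5, 208.7]
tcp_rot: [-0.0, 0.924, 0.383, -0.0]
ft_force: [0.7, 0.5, -3.0]
grip_width: 63.4
t: 46.4
ee_pos: [604.0, 98.3, 227.1]
tcp_rot: [0.0, 0.751, 0.66, -0.0]
ft_force: [-0.8, -1.0, -2.3]
grip_width: 63.7
t: 46.6
ee_pos: [604.0, 98.2, 226.8]
tcp_rot: [-0.0, 0.707, 0.708, -0.0]
ft_force: [0.1, -0.5, -2.6]
grip_width: 63.1
t 46.6 at [604.1  98.4 226.9] yaw 89.8 Z [-0.  0. -1.] w 63.6 F [-0.6 -0.1 -2.4] | d [-136.6 -374.4    3.1] tx,ty,tz [-37.47 -13.55  -0.31] turn -0.003 then [-37.44 -13.66  -0.31]
```

View pics/s21.png

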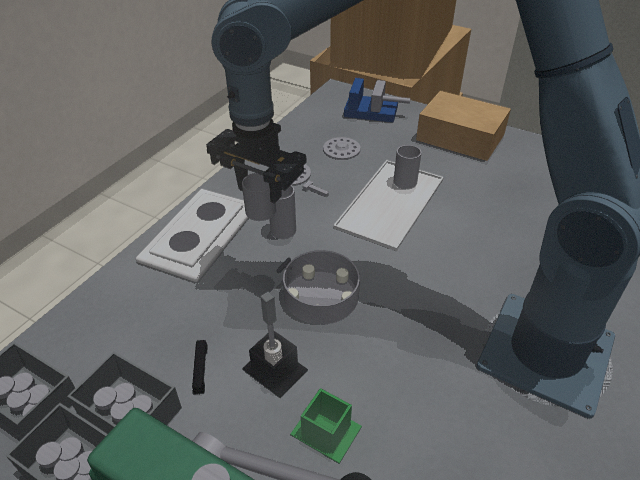

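```bash
python3 -m inch '[{"jaw":5,"tx":-2.5,"ty":-0.9,"tz":0,"turn":0},{"jaw":5,"tx":-4.2,"ty":-1.5,"tz":0,"turn":0},{"jaw":5,"tx":-4.2,"ty":-1.5,"tz":0,"turn":0},{"jaw":5,"tx":-4.2,"ty":-1.5,"tz":0,"turn":0},{"jaw":5,"tx":-4.2,"ty":-1.5,"tz":0,"turn":0}]' 30; python3 -m inch '[{"jaw":5,"tx":-4.2,"ty":-1.5,"tz":0,"turn":0},{"jaw":5,"tx":-4.2,"ty":-1.5,"tz":0,"turn":0},{"jaw":5,"tx":-4.2,"ty":-1.5,"tz":0,"turn":0},{"jaw":5,"tx":-3.5,"ty":-1.4,"tz":0,"turn":0},{"jaw":5,"tx":-2,"ty":-0.8,"tz":0,"turn":0}]' 30; python3 -m inch '[{"jaw":5,"tx":0,"ty":0,"tz":0,"turn":0},{"jaw":5,"tx":0,"ty":0,"tz":0,"turn":0},{"jaw":5,"tx":0,"ty":0,"tz":0,"turn":0}]' 30;  python3 -c "
from h import *
snap('side','s22')
go(467.5,-276,46.2,90)"
```

```text
t: 47.15
ee_pos: [534.5, -96.0, 227.0]
tcp_rot: [0.0, 0.708, 0.706, -0.0]
ft_force: [1.1, 0.3, -1.6]
grip_width: 63.6
t: 47.65
ee_pos: [466.4, -279.2, 226.8]
tcp_rot: [0.0, 0.71, 0.704, -0.001]
ft_force: [-0.2, -0.3, -3.0]
grip_width: 63.6
t: 47.95
ee_pos: [469.1, -273.9, 227.0]
tcp_rot: [0.0, 0.707, 0.707, 0.0]
ft_force: [-0.4, -0.2, -2.0]
grip_width: 63.4
t 48.0 at [ 469.1 -273.8  226.9] yaw 90.1 Z [ 0.  0. -1.] w 63.4 F [-0.1 -0.  -2.1] | d [  -1.6   -2.2 -180.7] tx,ty,tz [-0.22 -0.16 18.07] turn 0.001 then [-0.22 -0.16 18.07]
```

View pics/s22.png

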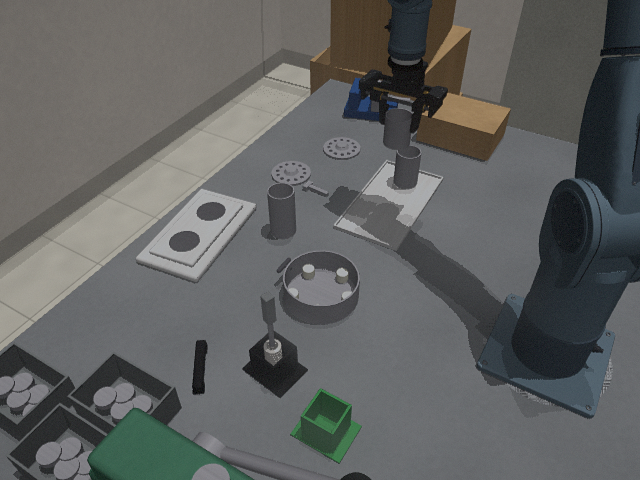

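The short cup is over the middle of the tray. I lower it.

```bash
python3 -m inch '[{"jaw":5,"tx":-0.2,"ty":-0.2,"tz":3,"turn":0},{"jaw":5,"tx":0,"ty":0,"tz":4,"turn":0},{"jaw":5,"tx":0,"ty":0,"tz":4,"turn":0},{"jaw":5,"tx":0,"ty":0,"tz":3.5,"turn":0},{"jaw":5,"tx":0,"ty":0,"tz":2,"turn":0}]' 30; python3 -m inch '[{"jaw":5,"tx":0,"ty":0,"tz":0.6,"turn":0},{"jaw":5,"tx":0,"ty":0,"tz":0.2,"turn":0},{"jaw":5,"tx":0,"ty":0,"tz":0,"turn":0},{"jaw":5,"tx":0,"ty":0,"tz":0,"turn":0}]'; python3 -c "
from h import *
go(467.5,-276,46.2,90)"
```

```text
t: 48.5
ee_pos: [465.7, -275.4, 59.2]
tcp_rot: [-0.002, 0.707, 0.708, -0.0]
ft_force: [-0.1, -0.2, -2.9]
grip_width: 63.7
t: 48.9
ee_pos: [467.4, -277.7, 55.0]
tcp_rot: [0.001, 0.707, 0.707, 0.0]
ft_force: [-0.3, -0.2, -2.1]
grip_width: 63.6
t 48.9 at [ 467.4 -277.7   55. ] yaw 90.0 Z [ 0.002 -0.001 -1.   ] w 63.6 F [-0.3 -0.2 -2.1] | d [ 0.1  1.7 -8.8] tx,ty,tz [0.17 0.01 0.88] turn 0.0 then [0.17 0.01 0.88]
```

```bash
python3 -m inch '[{"jaw":5,"tx":0.1,"ty":0,"tz":0.5,"turn":0},{"jaw":5,"tx":0,"ty":0,"tz":0.3,"turn":0},{"jaw":5,"tx":0,"ty":0,"tz":0,"turn":0},{"jaw":5,"tx":0,"ty":0,"tz":0,"turn":0}]' 30; python3 -c "
from h import *
go(467.5,-276,46.2,90)"
```

```text
t: 49.3
ee_pos: [466.7, -276.5, 46.1]
tcp_rot: [0.0, 0.707, 0.707, 0.0]
ft_force: [-0.1, 1.2, 3.2]
grip_width: 63.8
t 49.3 at [ 466.7 -276.5   46.1] yaw 90.0 Z [ 0.001 -0.    -1.   ] w 63.8 F [-0.1  1.2  3.2] | d [0.8 0.5 0.1] tx,ty,tz [ 0.05  0.08 -0.01] turn -0.0 then [ 0.05  0.08 -0.01]
```

```bash
python3 -m inch '[{"jaw":8.8,"tx":0,"ty":0,"tz":0,"turn":0},{"jaw":8.8,"tx":0,"ty":0,"tz":0,"turn":0},{"jaw":8.8,"tx":0,"ty":0,"tz":0,"turn":0},{"jaw":8.8,"tx":0,"ty":0,"tz":0,"turn":0},{"jaw":8.8,"tx":0,"ty":0,"tz":-1.5,"turn":0}]' 30;python3 -m inch '[{"jaw":8.8,"tx":0,"ty":0,"tz":-3,"turn":0},{"jaw":8.8,"tx":0,"ty":0,"tz":-4,"turn":0},{"jaw":8.8,"tx":0,"ty":0,"tz":-4,"turn":0},{"jaw":8.8,"tx":0,"ty":0,"tz":-4,"turn":0},{"jaw":8.8,"tx":0,"ty":0,"tz":-4,"turn":0}]' 30; python3 -c "
from h import *
p,d=snap('top','t23'); q,e=snap('side','s23')
W=cloud('top',d); V=cloud('side',e)
print('tall',rim(W,(651,-43),125,80),rim(V,(650,-40),125,80))
print('mid',rim(V,(468,-368),104,60),'short',rim(V,(466,-273),79,60))
go(651.5,-42.5,250,90)
cv2.imwrite('pics/s23z.png',cv2.resize(q[60:300,200:480][:,:,::-1],None,fx=2.5,fy=2.5,interpolation=2))"
```

```text
t: 49.8
ee_pos: [465.1, -275.7, 59.7]
tcp_rot: [-0.002, 0.707, 0.707, -0.0]
ft_force: [-0.1, -0.0, -0.9]
grip_width: 87.7
t: 50.3
ee_pos: [466.2, -276.0, 253.5]
tcp_rot: [0.0, 0.707, 0.707, 0.0]
ft_force: [1.2, -0.9, 0.3]
grip_width: 87.7
tall [650.9 -42.8  30.3 128.  124.5] [650.  -39.3  30.5 118.  124.2]
mid [ 468.9 -366.1   30.6   86.   103. ] short [ 465.8 -272.7   30.6   91.    78.1]
t 50.4 at [ 469.5 -277.3  257.1] yaw 90.0 Z [ 0.009 -0.005 -1.   ] w 88.0 F [0.8 0.1 0.3] | d [182.  234.8  -7.1] tx,ty,tz [23.47 18.21  0.71] turn 0.0 then [23.48 18.2   0.71]
```

View pics/s23z.png

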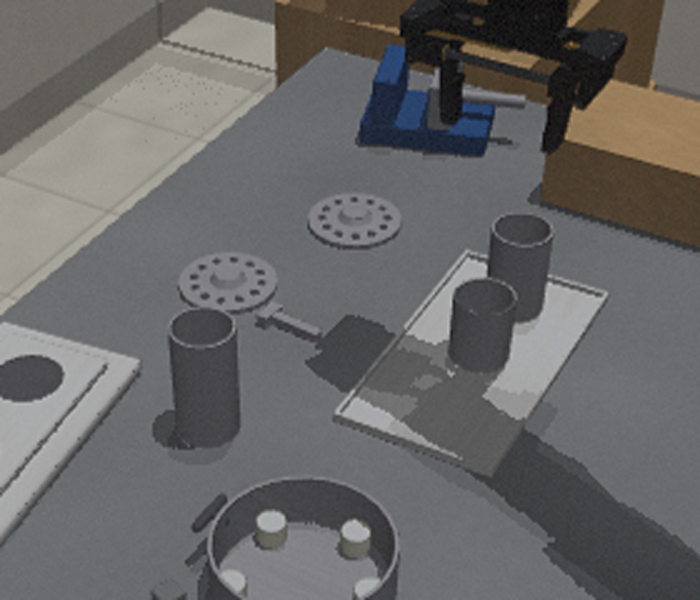

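Both cups stand on the tray. Now the tall one at zoom (205,375).

```bash
python3 -m inch '[{"jaw":8.8,"tx":2,"ty":1.6,"tz":0,"turn":0},{"jaw":8.8,"tx":3.4,"ty":2.7,"tz":0,"turn":0},{"jaw":8.8,"tx":3.5,"ty":2.8,"tz":0,"turn":0},{"jaw":8.8,"tx":3.5,"ty":2.8,"tz":0,"turn":0},{"jaw":8.8,"tx":3.5,"ty":2.8,"tz":0,"turn":0}]' 30; python3 -m inch '[{"jaw":8.8,"tx":3.5,"ty":2.7,"tz":0,"turn":0},{"jaw":8.8,"tx":2.5,"ty":1.9,"tz":0,"turn":0},{"jaw":8.8,"tx":1.5,"ty":1.2,"tz":0,"turn":0},{"jaw":8.8,"tx":0,"ty":0,"tz":0,"turn":0},{"jaw":8.8,"tx":0,"ty":0,"tz":3,"turn":0}]' 30; python3 -m inch '[{"jaw":8.8,"tx":0,"ty":0,"tz":2,"turn":0},{"jaw":8.8,"tx":0,"ty":0,"tz":0,"turn":0},{"jaw":8.8,"tx":0,"ty":0,"tz":0,"turn":0},{"jaw":8.8,"tx":0,"ty":0,"tz":0,"turn":0}]' 30; python3 -c "
from h import *
q,e=snap('side','s24')
V=cloud('side',e)
print('tall',rim(V,(650,-40),125,80))
go(651.5,-42.5,91,90)"
```

```text
t: 50.9
ee_pos: [593.9, -115.9, 250.8]
tcp_rot: [-0.0, 0.707, 0.707, -0.0]
ft_force: [0.6, -0.5, 0.8]
grip_width: 88.1
t: 51.4
ee_pos: [653.6, -42.2, 224.0]
tcp_rot: [0.002, 0.707, 0.707, 0.002]
ft_force: [0.2, -0.7, -0.5]
grip_width: 88.1
t: 51.8
ee_pos: [652.0, -42.9, 202.3]
tcp_rot: [0.001, 0.707, 0.707, 0.001]
ft_force: [0.2, -0.4, 0.7]
grip_width: 88.2
tall [650.2 -39.   30.2 110.  123.8]
t 51.9 at [652.1 -42.7 202.3] yaw 90.0 Z [ 0.002 -0.    -1.   ] w 88.0 F [ 0.2  0.6 -0.8] | d [  -0.6    0.2 -111.3] tx,ty,tz [ 0.02 -0.06 11.13] turn -0.0 then [ 0.02 -0.06 11.13]
```

View pics/s24.png

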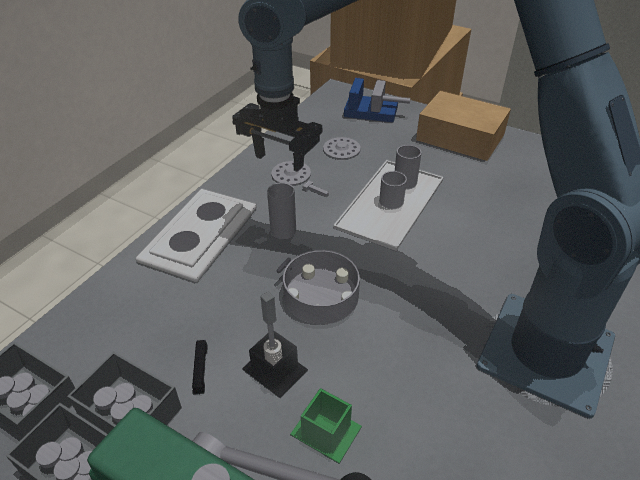

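The gripper is aligned over the tall cup (281,190).

```bash
python3 -m inch '[{"jaw":8.8,"tx":0,"ty":0,"tz":2,"turn":0},{"jaw":8.8,"tx":0,"ty":0,"tz":3,"turn":0},{"jaw":8.8,"tx":0,"ty":0,"tz":3,"turn":0},{"jaw":8.8,"tx":0,"ty":0,"tz":2,"turn":0},{"jaw":8.8,"tx":0,"ty":0,"tz":0.9,"turn":0}]' 30; python3 -m inch '[{"jaw":8.8,"tx":0,"ty":0,"tz":0,"turn":0},{"jaw":8.8,"tx":0,"ty":0,"tz":0,"turn":0},{"jaw":8.8,"tx":0,"ty":0,"tz":0,"turn":0}]'; python3 -c "
from h import *
go(651.5,-42.5,91,90)";python3 -m inch '[{"jaw":5,"tx":0,"ty":0,"tz":0,"turn":0},{"jaw":5,"tx":0,"ty":0,"tz":0,"turn":0},{"jaw":5,"tx":0,"ty":0,"tz":0,"turn":0},{"jaw":5,"tx":0,"ty":0,"tz":0,"turn":0},{"jaw":5,"tx":0,"ty":0,"tz":0,"turn":0}]' 30;  python3 -m inch '[{"jaw":5,"tx":0,"ty":0,"tz":0,"turn":0},{"jaw":5,"tx":0,"ty":0,"tz":0,"turn":0},{"jaw":5,"tx":0,"ty":0,"tz":0,"turn":0}]' 30; python3 -m inch '[{"jaw":5,"tx":0,"ty":0,"tz":-1.5,"turn":0},{"jaw":5,"tx":0,"ty":0,"tz":-3,"turn":0},{"jaw":5,"tx":0,"ty":0,"tz":-4,"turn":0},{"jaw":5,"tx":0,"ty":0,"tz":-4,"turn":0},{"jaw":5,"tx":0,"ty":0,"tz":-2,"turn":0}]' 30; python3 -m inch '[{"jaw":5,"tx":0,"ty":0,"tz":0,"turn":0},{"jaw":5,"tx":0,"ty":0,"tz":0,"turn":0}]' ; python3 -c "
from h import *
go(465,-181,235,90)"
```

```text
t: 52.35
ee_pos: [650.8, -42.6, 90.6]
tcp_rot: [-0.0, 0.707, 0.707, -0.001]
ft_force: [0.6, 0.5, -0.6]
grip_width: 88.1
t: 52.65
ee_pos: [652.5, -42.3, 93.4]
tcp_rot: [0.001, 0.707, 0.707, 0.001]
ft_force: [0.6, -0.4, 0.2]
grip_width: 88.0
t 52.6 at [652.5 -42.3  93.4] yaw 90.0 Z [ 0.003 -0.    -1.   ] w 88.0 F [ 0.6 -0.4  0.2] | d [-1.  -0.2 -2.4] tx,ty,tz [-0.02 -0.1   0.24] turn -0.0 then [-0.02 -0.1   0.24]
t: 53.15
ee_pos: [651.6, -42.4, 92.0]
tcp_rot: [0.0, 0.707, 0.707, 0.0]
ft_force: [-0.7, -0.3, 3.0]
grip_width: 63.8
t: 53.45
ee_pos: [651.6, -42.4, 92.0]
tcp_rot: [0.0, 0.707, 0.707, 0.0]
ft_force: [-0.5, -0.8, 5.2]
grip_width: 64.2
t: 53.95
ee_pos: [652.5, -41.8, 241.0]
tcp_rot: [0.001, 0.707, 0.707, 0.002]
ft_force: [0.1, 0.1, -1.2]
grip_width: 64.2
t: 54.15
ee_pos: [650.8, -42.5, 236.0]
tcp_rot: [-0.0, 0.707, 0.707, -0.0]
ft_force: [-0.0, 1.0, -2.4]
grip_width: 63.6
t 54.1 at [650.8 -42.5 236. ] yaw 90.0 Z [-0.001 -0.    -1.   ] w 63.6 F [-0.   1.  -2.4] | d [-185.8 -138.5   -1. ] tx,ty,tz [-13.85 -18.58   0.1 ] turn 0.0 then [-13.85 -18.58   0.1 ]
```

```bash
python3 -m inch '[{"jaw":5,"tx":-1.5,"ty":-2,"tz":0,"turn":0},{"jaw":5,"tx":-2.4,"ty":-3.2,"tz":0,"turn":0},{"jaw":5,"tx":-2.4,"ty":-3.2,"tz":0,"turn":0},{"jaw":5,"tx":-2.4,"ty":-3.2,"tz":0,"turn":0},{"jaw":5,"tx":-2.4,"ty":-3.2,"tz":0,"turn":0}]' 30; python3 -m inch '[{"jaw":5,"tx":-1.7,"ty":-2.4,"tz":0,"turn":0},{"jaw":5,"tx":-1,"ty":-1.4,"tz":0,"turn":0},{"jaw":5,"tx":0,"ty":0,"tz":0,"turn":0},{"jaw":5,"tx":0,"ty":0,"tz":0,"turn":0},{"jaw":5,"tx":0,"ty":0,"tz":0,"turn":0}]' 30;  python3 -c "
from h import *
snap('side','s25')
go(465,-181,96,90)"
```

```text
t: 54.65
ee_pos: [500.5, -154.0, 234.5]
tcp_rot: [-0.002, 0.707, 0.707, -0.001]
ft_force: [0.1, -1.1, -1.4]
grip_width: 64.1
t: 55.15
ee_pos: [466.0, -179.3, 236.1]
tcp_rot: [-0.001, 0.707, 0.708, 0.0]
ft_force: [-0.6, 0.1, -1.8]
grip_width: 64.0
t 55.2 at [ 466.1 -179.3  236.3] yaw 90.1 Z [-0.     0.001 -1.   ] w 64.1 F [-0.5 -1.3 -1.8] | d [  -1.1   -1.7 -140.3] tx,ty,tz [-0.17 -0.11 14.03] turn 0.002 then [-0.17 -0.11 14.03]
```

View pics/s25.png

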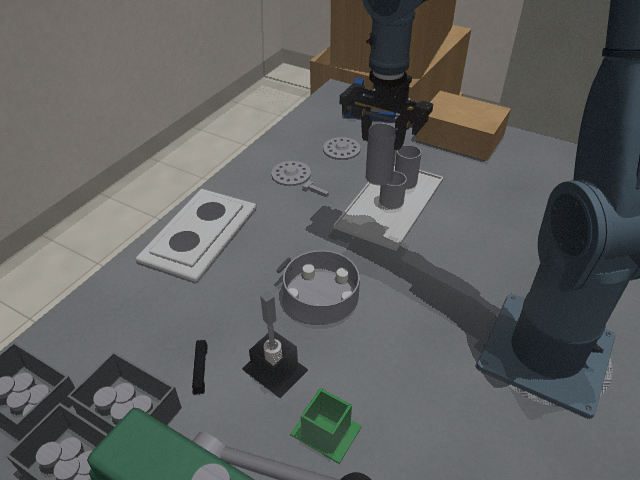

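The tall cup is above the near slot (380,155). I lower it.

```bash
python3 -m inch '[{"jaw":5,"tx":-0.2,"ty":-0.1,"tz":2,"turn":0},{"jaw":5,"tx":0,"ty":0,"tz":3.5,"turn":0},{"jaw":5,"tx":0,"ty":0,"tz":3.5,"turn":0},{"jaw":5,"tx":0,"ty":0,"tz":2.5,"turn":0},{"jaw":5,"tx":0,"ty":0,"tz":1.2,"turn":0}]' 30; python3 -m inch '[{"jaw":5,"tx":0,"ty":0,"tz":0.6,"turn":0},{"jaw":5,"tx":0,"ty":0,"tz":0.2,"turn":0},{"jaw":5,"tx":0,"ty":0,"tz":0,"turn":0},{"jaw":5,"tx":0,"ty":0,"tz":0,"turn":0}]'; python3 -c "
from h import *
go(465,-181,96,90)"
```

```text
t: 55.7
ee_pos: [463.8, -181.1, 107.4]
tcp_rot: [-0.002, 0.707, 0.708, -0.0]
ft_force: [-0.8, 0.6, -1.5]
grip_width: 63.9
t: 56.1
ee_pos: [465.2, -182.6, 102.7]
tcp_rot: [0.001, 0.707, 0.707, 0.0]
ft_force: [-0.3, -0.9, -1.5]
grip_width: 64.0
t 56.1 at [ 465.2 -182.6  102.7] yaw 90.0 Z [ 0.002 -0.001 -1.   ] w 64.0 F [-0.3 -0.9 -1.5] | d [-0.2  1.6 -6.7] tx,ty,tz [ 0.16 -0.02  0.67] turn -0.0 then [ 0.16 -0.02  0.67]
```

```bash
python3 -m inch '[{"jaw":5,"tx":0.1,"ty":0,"tz":0.3,"turn":0},{"jaw":5,"tx":0,"ty":0,"tz":0.3,"turn":0},{"jaw":5,"tx":0,"ty":0,"tz":0,"turn":0},{"jaw":5,"tx":0,"ty":0,"tz":0,"turn":0}]' 30; python3 -c "
from h import *
go(465,-181,96,90)"
```

```text
t: 56.5
ee_pos: [464.8, -181.5, 96.0]
tcp_rot: [0.0, 0.707, 0.707, 0.0]
ft_force: [0.2, 0.2, 1.4]
grip_width: 63.9
t 56.5 at [ 464.8 -181.5   96. ] yaw 90.0 Z [ 0.001 -0.    -1.   ] w 63.9 F [0.2 0.2 1.4] | d [0.2 0.5 0. ] tx,ty,tz [ 0.05  0.02 -0.  ] turn 0.0 then [ 0.05  0.02 -0.  ]
```

```bash
python3 -m inch '[{"jaw":8.8,"tx":0,"ty":0,"tz":0,"turn":0},{"jaw":8.8,"tx":0,"ty":0,"tz":0,"turn":0},{"jaw":8.8,"tx":0,"ty":0,"tz":0,"turn":0},{"jaw":8.8,"tx":0,"ty":0,"tz":0,"turn":0},{"jaw":8.8,"tx":0,"ty":0,"tz":-1.5,"turn":0}]' 30;python3 -m inch '[{"jaw":8.8,"tx":0,"ty":0,"tz":-3,"turn":0},{"jaw":8.8,"tx":0,"ty":0,"tz":-4,"turn":0},{"jaw":8.8,"tx":0,"ty":0,"tz":-4,"turn":0},{"jaw":8.8,"tx":0,"ty":0,"tz":-4,"turn":0},{"jaw":8.8,"tx":0,"ty":0,"tz":-3,"turn":0}]' 30; python3 -m inch '[{"jaw":8.8,"tx":4,"ty":3,"tz":0,"turn":0},{"jaw":8.8,"tx":4,"ty":3,"tz":0,"turn":0},{"jaw":8.8,"tx":4,"ty":3,"tz":0,"turn":0},{"jaw":8.8,"tx":4,"ty":3,"tz":0,"turn":0},{"jaw":8.8,"tx":3,"ty":1,"tz":0,"turn":0}]' 30; python3 -m inch '[{"jaw":8.8,"tx":4,"ty":0,"tz":0,"turn":0},{"jaw":8.8,"tx":4,"ty":0,"tz":0,"turn":0},{"jaw":8.8,"tx":4,"ty":0,"tz":0,"turn":0},{"jaw":8.8,"tx":4,"ty":0,"tz":0,"turn":0},{"jaw":8.8,"tx":0,"ty":0,"tz":0,"turn":0}]' 30; python3 -c "
from h import *
p,d=snap('top','t26'); q,e=snap('side','s26')
W=cloud('top',d); V=cloud('side',e)
for n,c,h in(('mid',(469,-370),104),('short',(466,-276),79),('tall',(465,-181),129)): print(n,rim(W,c,h,50),rim(V,c,h,50))
for o in blocksd(d): print(*o)
for U in(W,V):
  m=(np.hypot(U[...,0]-442,U[...,1]-306)<90)
  P=U[m&(U[...,2]>205)&(U[...,2]<225)]; 
  if len(P): print('grip top',cv2.minAreaRect(P[:,:2].astype(np.float32)),P[:,2].max())
"
```

```text
t: 57.0
ee_pos: [463.1, -180.9, 109.9]
tcp_rot: [-0.002, 0.707, 0.707, -0.001]
ft_force: [-0.4, 0.5, 0.2]
grip_width: 87.9
t: 57.5
ee_pos: [464.9, -181.0, 294.3]
tcp_rot: [0.001, 0.707, 0.707, 0.001]
ft_force: [-0.0, -0.2, -0.3]
grip_width: 87.7
t: 58.0
ee_pos: [596.1, 12.1, 291.8]
tcp_rot: [-0.0, 0.706, 0.708, 0.001]
ft_force: [0.4, -1.3, 1.0]
grip_width: 88.0
t: 58.5
ee_pos: [592.3, 176.3, 292.4]
tcp_rot: [-0.002, 0.704, 0.711, 0.002]
ft_force: [0.1, -0.8, -0.1]
grip_width: 88.3
mid [ 469.6 -369.4   30.2  144.   103.4] [ 468.6 -365.7   30.3   81.   103.3]
short [ 466.4 -275.8   30.2  126.    78.6] [ 465.2 -272.2   30.3   70.    78.7]
tall [ 464.6 -181.5   30.3  122.   128.3] [ 463.6 -178.    29.9  107.   128.3]
grip top ((442.78009033203125, 306.4290771484375), (17.351476669311523, 17.72006607055664), 69.40464782714844) 220.0784621103242
grip top ((440.8326416015625, 309.5597229003906), (19.283742904663086, 19.552778244018555), 66.09459686279297) 219.643067140679
```

View pics/t26.png

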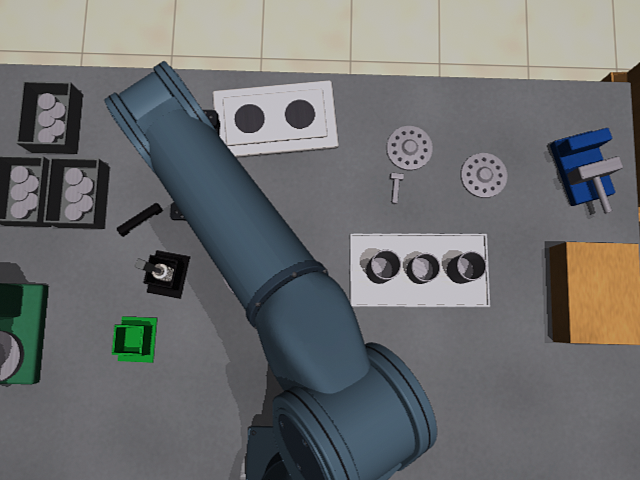

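View pics/s26.png

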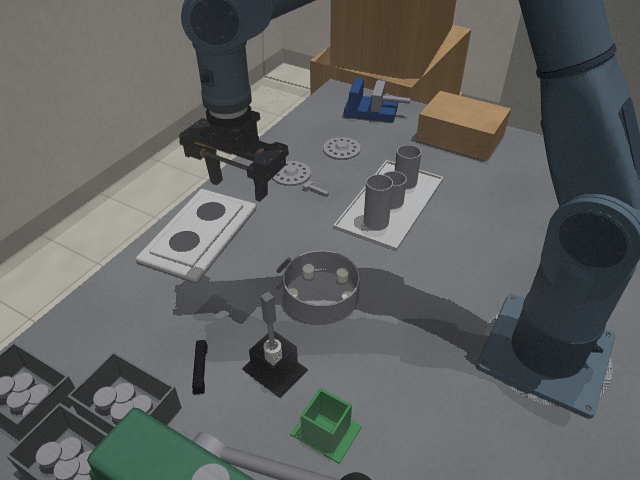

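Top view: three cups in a row on the tray at px (382,266), (422,267) and (466,267), and the brush is in its holder at (165,273). Everything else is in place and the arm is clear. I let it settle and hand in.

```bash
python3 -m inch '[{"jaw":8.8,"tx":0,"ty":0,"tz":0,"turn":0},{"jaw":8.8,"tx":0,"ty":0,"tz":0,"turn":0},{"jaw":8.8,"tx":0,"ty":0,"tz":0,"turn":0},{"jaw":8.8,"tx":0,"ty":0,"tz":0,"turn":0},{"jaw":8.8,"tx":0,"ty":0,"tz":0,"turn":0}]' 30; python3 -c "
from h import *
q,e=snap('side','s27'); V=cloud('side',e)
for n,c,h in(('mid',(469,-370),104),('short',(466,-276),79),('tall',(465,-181),129)): print(n,rim(V,c,h,50))
print(r.close_job())"
```

```text
t: 59.1
ee_pos: [594.5, 168.2, 290.7]
tcp_rot: [-0.0, 0.707, 0.707, -0.0]
ft_force: [1.2, 0.1, 0.4]
grip_width: 87.8
mid [ 468.4 -365.7   30.5   92.   102.9]
short [ 465.4 -272.3   30.5   67.    78.4]
tall [ 463.6 -177.6   30.   108.   128.3]
the job is handed in; nothing more can be done
None
```

The job is finished and handed in at about 59 s of the 210 s; no verdict is reported. I brushed the tall, mid and short cups in that order (down, up, down each). Then I pushed all five blocks round in the pot, stood the brush back in the black holder, and set the three cups upright on the tray.

**Last checks**
- **Cups:** the rims read about 103, 78 and 128 mm high, which fits cups standing flat on the tray floor. They sit about 95 mm apart, inside the limits, and had not moved just before hand-in.
- **Brush:** the grip's top is within about 1.5 mm of the holder's middle in the top view (about 3 mm in the side view, before its offset is taken off), and the brush stands upright.
- **Blocks:** measured from above before the brush went back, every block had shifted at least 17.7 mm and lay in the pot. One was marginal at 16.3 mm after the first stir, so I pushed it again, to about 20 mm. In the final views the arm hid the pot from above, and the side view shows only four of the five blocks.
- **Other parts:** the retainer plates, lid handle and locking peg look unmoved; I checked these by eye only.

**Disagreements:** the two cameras differ by about 3–4 mm in y. I corrected for this against the gripper's own reported position. I saw no cup knocked aside at any look.

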